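# Rock a fresh battery into the market scale

### The arm

A 6-joint arm with a two-finger parallel gripper is mounted at the origin on the work surface. World frame = base frame: x ahead of the robot, y to its left, z up, the work surface at z = 0. Lengths are in m, angles in rad, forces in N, time in s.
With the tool pointing down it reaches from about 0.35 to 0.975 m from the base axis. Payload 4.9 kg.
Tool frame: the origin (TCP) lies at the very end of the fingers, on their centre line; the grasp point (between the pads) lies 19 mm behind it; z points along the fingers, y is the direction in which the jaws open and shut (so a half turn about z gives the same grasp; the last joint's range is limited). The gripper opens to 85 mm and grips with 20 to 120 N. Pads are 22 mm wide; open, the fingers measure 114 mm over their backs; the gripper's body (76 mm by 85 mm) begins 54 mm behind the grasp point. The pads swing forward as they close: fully open they stand 13 mm farther back than shut.
Start: joints at [1.132, 0.053, 1.613, -0, 1.476, -0.119], TCP at [0.196, 0.593, 0.199] pointing down, gripper open.
Joint ranges: [-3.01, 3.01], [-1.01, 2.22], [0.06, 2.58], [-1.02, 4.17], [0.09, 2.62], [-3.14, 3.14]. Speed limits (rad/s): [2.57, 2.57, 3.14, 3.14, 3.14, 3.14].

### API

Orientations are given as a unit quaternion [w, x, y, z].
In Python, from plant import state, eyes, job_done gives the robot as it stands.
- The arm moves only by the tool apply_moves, never from a script. Its argument "commands" is a list of rows, each an object with "linear": the shift along the tool's x, y, z in m, a list of three; "delta_rot": the turn, a rotation vector about the tool's x, y, z in degrees, a list of three; "fingers": the closure in counts, from 0 (fully open) to 255 (shut). In form: [{"linear": [x, y, z], "delta_rot": [wx, wy, wz], "fingers": fingers}, ...]. A call has exactly 8 rows; each row is the pose to reach, as a shift and turn from the pose commanded when the call began, along the tool's axes at that moment; what a row does not reach only later rows make up. A row lasts 1/10 s, in which the tool goes at most 50 mm and 8.59 degrees, less where a joint would pass 70% of its speed; a pose out of reach is approached as far as the arm can. A call with a gripper value outside its range is refused whole. The fingers move at their own pace and stop on an object; the grip force is fixed at half the most. Time passes only in rows, so rows that repeat a pose let the fingers close, or fill a call up. It gives the time, the measured TCP pose, the force and the opening at its end, in the units of the state.
- state(): the state, without advancing time (a new reading comes with each control period).
- eyes.grab_frame(name): name is "scene" or "top" or "wrist"; returns the picture (480x640x3 uint8, red, green, blue); there is no depth.
- eyes.camera_params(name): a dict with "fx", "fy", "cx", "cy" (pixels), "position" and "rotation" of the camera in the world; the wrist camera has in their place "T_tool_cam" (4x4, takes a point from camera to tool coordinates, whose origin is the TCP and whose axes are the flange's). Camera axes: x right, y down, z forward; pixel columns grow to the right and rows downward; lengths in m; the calibration is good to about 2 mm. A picture is of the moment at which its call begins: read the wrist's pose just before it. camera_params takes no time and is no camera call.
- job_done(): hands the job in, once; it reports no verdict.
The state is a dict: "time": time; "joint_pos": joint angles; "joint_vel": joint speeds; "joint_efforts": joint torques, N m; "tool_pos": TCP position; "tool_rot": TCP orientation; "contact_force": force on the tool from outside, world axes, zero at the start; "ft_torque": the same for the moment, N m; "gripper_width": opening from 0.0 (shut) to 1.0 (fully open).
Only numpy, scipy, OpenCV 4.12 (cv2) and the standard library are available. Lean on these libraries where they do the work, as an engineer would, in place of code of your own. Each camera call takes 0.05 s, during which the arm holds its last target.

### The job

Put the charged battery into the open bay of the market scale: hook its orange nose tongue under the orange lip (the bay's tray is adjustable, so feel where the lip is), then rock the rear end down and press it gently until it lies flat and the spring latch has clicked back over it, and let go. Do not force it: keep every push on the battery and the scale light (15 N is plenty), and leave everything else on the stall where it is, including the punnet on the pan.

Things in the scene. Friction and masses are not known exactly. Their poses are not given: they have to be found in the camera images.
- battery: loose black battery pack, about 300 g, lying top up. Main block 80 (x) x 46 (y) x 40 (z) mm; origin at the middle of its underside, z up, -x towards the nose end, which has an orange patch on top (then a green stripe, a grey label to the rear). Grip it across its 46 mm width, high up: its lower 12 mm go into the bay.
- nose (a point): middle of the tip of the battery's orange nose tongue, at (-48, 0, 4) mm in the battery's frame, same axes. The tongue stands 8 mm out of the block's -x face (x -48 to -40) at the bottom (z 0 to 8), 34 mm wide.
- flange (a point): middle of the bottom edge of the battery's grey rear flange, at (46, 0, 0) mm in the battery's frame. The flange stands 6 mm out of the block's +x face at the bottom, 22 mm wide, 10 mm high.
- scale: grey market scale, fixed: a flat box, x -95 to 165, y -262 to 62 mm, deck 56 mm above the table. Origin on the table right under the middle of the battery bay, z up; -x is the side with display and keys, and the lip end of the bay.
- pan (a point): centre of the scale's steel weighing pan, 196 (x) x 160 (y) mm, rim 67 mm above the table; the punnet stands on it, its mushrooms up to about 130 mm above the table
- bay (a point): middle of the bay's floor with the tray at its front stop, 44 mm above the table, 12 mm below the deck; axes as the scale's. The bay is an adjustable tray with floor, side walls, lip, rear wall and latch, held by friction: its own middle sits 2 to 20 mm farther to +x than this point, which is not measured: feel (or see) where the lip is. True in y and z. Lengths along x below are in the tray's own frame.
- lip (a point): lower edge of the orange lip if the tray were at its front stop (it is 2 to 20 mm farther to +x): x = -40.8 mm in the tray, 10 mm above the bay floor; lip 5 mm thick, 60 mm wide. The tongue goes under it (room back to x = -52, y +-19 mm), the block's front face stops at its edge. Its tip enters with the rear raised up to 0.35 rad, all of it below 0.28; then the battery rocks down about the lip.
- walls (a point): middle of the upper edge of the tray's rear wall if the tray were at its front stop. The bay's inside fits the battery with 0.8 mm play each way: side walls y +-23.8 mm, upper 4 mm flared out at 45 degrees; rear wall x = 40.8 mm, upright, 12 mm high, notched for the flange. The seated battery has its origin at the middle of the tray's floor, axes as the bay's.
- latch (a joint): orange spring latch at the tray's rear, m. 0 = closed: tooth 12 mm above the floor, reaching to x = 42 mm, 4 mm over the seated flange, body 23 mm above the floor at most; grows as pushed back (to 9 mm; 3 N + 0.4 N/mm). 60 degree ramp on top, 8 mm high: the flange wedges it back when the rear of the battery's top is pressed with 5 to 12 N; it springs to 0 once the battery is flat.
- punnet: white punnet with mushrooms, 120 x 100 x 35 mm, loose on the scale's pan; origin at the middle of its underside. Leave alone.
- brush: mushroom brush, 170 mm long, lying on the table. Leave alone.
- jar: glass jar with brass lid, 64 mm across, 90 mm high. Leave alone.
- bolete: brown mushroom standing on the table, 70 mm across, 75 mm high. Leave alone.
- weight: brass weight, 36 mm across, 50 mm high. Leave alone.
Not all that is in view belongs to the job. What is shaped like the battery but pink is not meant.

How it is judged:
By the outcome, as a careful person would: the job done as asked, in the order asked, and still so for the second after the job is handed in, with the robot touching nothing.
It also fails if it takes over 72 s, if anything falls off the work surface, if the arm or the gripper's body presses on something with over 40 N, if the wrist force passes 120 N, or if a joint passes its speed limit or range.

## Working session

There is one attempt and no reset: what is moved stays moved. The work goes in short steps, Python scripts to look and compute and a tool call to move; the robot and the scene stay as the last step left them, time stands still between calls to the robot, and variables do not carry over. Pictures are saved under pics/ and viewed, and the job is handed in when it is done.

Besides the shell and the picture viewer there is one more tool, called after "Emit:" by a JSON object that holds its "fn" and its "kwargs". apply_moves: Moves the arm, as the interface text tells. Its arguments: {"type":"object","properties":{"commands":{"type":"array","items":{"type":"object","properties":{"linear":{"type":"array","items":{"type":"number"}},"delta_rot":{"type":"array","items":{"type":"number"}},"fingers":{"type":"number"}}}}},"required":["commands"]}

```bash
ls; mkdir -p pics; python3 - <<'E'
from plant import state, eyes
import cv2
print(state())
for n in("scene","top","wrist"):
    im=eyes.grab_frame(n); cv2.imwrite(f"pics/{n}0.png",im[:,:,::-1]); print(n,eyes.camera_params(n))
E
```

```text
pics
{'time': 0.0, 'joint_pos': array([ 1.13200487e+00,  5.33529764e-02,  1.61428449e+00, -4.67659019e-06,
        1.47602721e+00, -1.19028360e-01]), 'joint_vel': array([ 0.00061205, -0.00095695, -0.00019317,  0.00140276,  0.00048   ,
        0.00022253]), 'joint_efforts': array([-9.38533376e-04, -3.93681371e+01, -3.70176387e+01, -1.38147830e-04,
        6.82527025e-03,  1.01624192e-06]), 'tool_pos': array([0.19618507, 0.59268145, 0.19807119]), 'tool_rot': array([-2.82984048e-04,  1.59200963e-01,  9.87245653e-01, -9.96615317e-04]), 'contact_force': array([-0.70654441,  0.14367551, -0.12024488]), 'ft_torque': array([-0.00914027,  0.02455079,  0.0007488 ]), 'gripper_width': 1.0021662910262852}
scene {'fx': 552.2881148215201, 'fy': 552.2881148215201, 'cx': 329.14336280760915, 'cy': 242.07814637480098, 'position': array([1.01695311, 0.74865469, 0.90676384]), 'rotation': array([-0.1212434 ,  0.27946975,  0.88461653, -0.35305849])}
top {'fx': 516.0338218973778, 'fy': 516.0338218973778, 'cx': 319.17183019494246, 'cy': 244.9295136998783, 'position': array([0.4767636 , 0.09023378, 1.36653349]), 'rotation': array([-0.01836861,  0.70866448, -0.70512502,  0.01599884])}
wrist {'fx': 388.41391933182166, 'fy': 388.41391933182166, 'cx': 319.4560208594426, 'cy': 240.25843899400982, 'T_tool_cam': array([[ 3.27452019e-04, -9.63166739e-01, -2.68904678e-01,
         6.92074878e-02],
       [ 9.99999940e-01,  3.45774783e-04, -2.07760282e-05,
        -7.73570582e-04],
       [ 1.12991236e-04, -2.68904655e-01,  9.63166794e-01,
        -1.75069909e-01],
       [ 0.00000000e+00,  0.00000000e+00,  0.00000000e+00,
         1.00000000e+00]])}
```

View pics/scene0.png

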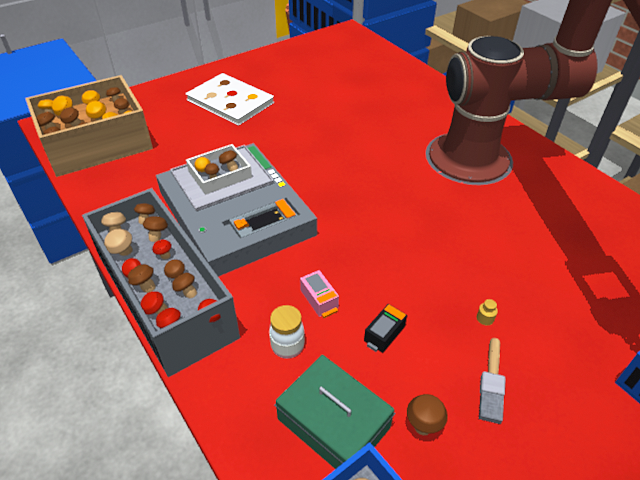

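View pics/top0.png

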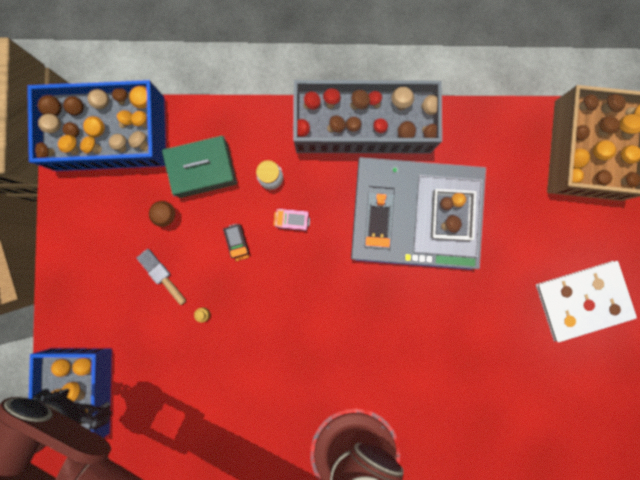

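View pics/wrist0.png

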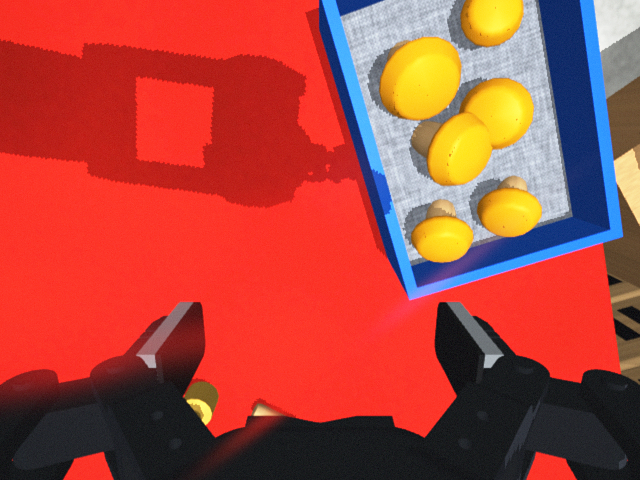

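The top view shows the black battery at about (235,242), nose toward the robot, and the pink decoy at (292,219). The scale bay is at about (380,216), with its orange lip at (378,240) on the robot side. I'll zoom in for corners.

```bash
cat > h.py <<'E'
import numpy as np, cv2
from scipy.spatial.transform import Rotation as R
from plant import state, eyes
def rot(q): return R.from_quat([q[1],q[2],q[3],q[0]]).as_matrix()
def cam(n,s=None):
    p=eyes.camera_params(n); K=np.array([[p['fx'],0,p['cx']],[0,p['fy'],p['cy']],[0,0,1]])
    if n=='wrist':
        s=s or state(); T=np.eye(4);T[:3,:3]=rot(s['tool_rot']);T[:3,3]=s['tool_pos'];T=T@p['T_tool_cam']
        return K,T[:3,:3],T[:3,3]
    return K,rot(p['rotation']),p['position']
def back(c,uv,z):
    K,Rm,t=c; uv=np.atleast_2d(uv).astype(float)
    d=np.c_[uv,np.ones(len(uv))]@np.linalg.inv(K).T@Rm.T
    return t+d*((z-t[2])/d[:,2])[:,None]
def proj(c,P):
    K,Rm,t=c; q=(np.atleast_2d(P)-t)@Rm@K.T; return q[:,:2]/q[:,2:]
E
python3 - <<'E'
import cv2
a=cv2.imread('pics/top0.png'); 
def z(im,x0,y0,x1,y1,n,f): cv2.imwrite(n,cv2.resize(im[y0:y1,x0:x1],None,fx=f,fy=f,interpolation=cv2.INTER_CUBIC))
z(a,345,150,495,275,'pics/t_scale.png',5)
z(a,215,215,265,270,'pics/t_bat.png',10)
b=cv2.imread('pics/scene0.png')
z(b,150,140,330,275,'pics/s_scale.png',4)
z(b,355,295,415,355,'pics/s_bat.png',9)
from h import *
for n in('top','scene'):
    print(n,np.round(cam(n)[1],3).tolist())
c=cam('top'); print(back(c,[[235,230],[239,255]],.04), back(c,[[380,216]],.05))
E
```

```text
top [[0.005, -0.999, 0.049], [-1.0, -0.005, 0.003], [-0.003, -0.049, -0.999]]
scene [[-0.814, 0.409, -0.412], [0.58, 0.594, -0.557], [0.017, -0.692, -0.721]]
[[0.5787568  0.31209143 0.04      ]
 [0.51432962 0.30095661 0.04      ]] [[ 0.61571897 -0.06054955  0.05      ]]
```

View pics/t_scale.png

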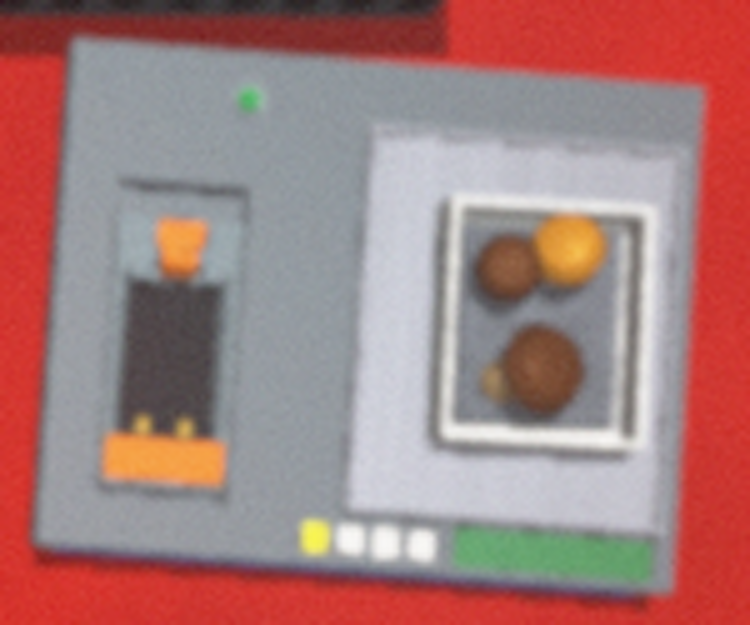

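View pics/t_bat.png

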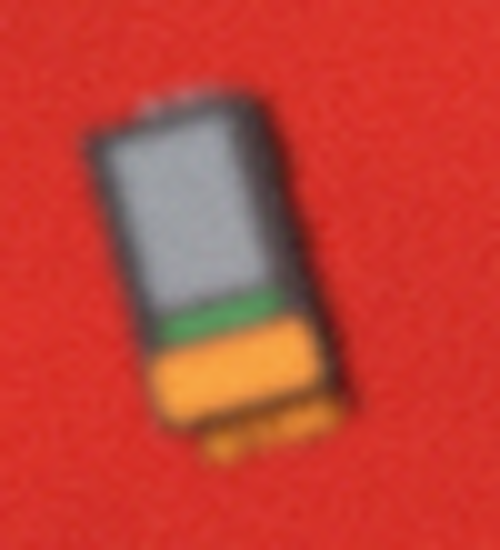

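View pics/s_scale.png

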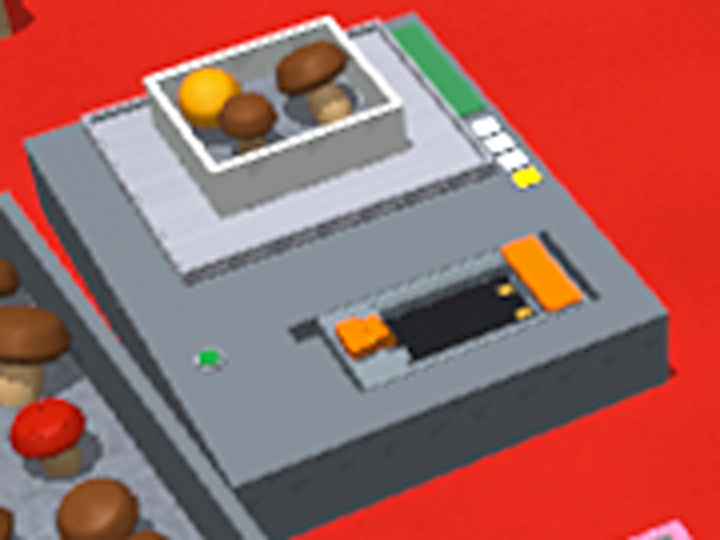

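```bash
cat >> h.py <<'E'
def Rdown(yaw):  # tool z down, tool x at world yaw
    c,s=np.cos(yaw),np.sin(yaw); return np.array([[c,s,0],[s,-c,0],[0,0,-1.]])
def delta(p,Rt,s=None):
    s=s or state(); R0=rot(s['tool_rot'])
    print('linear',np.round(R0.T@(np.array(p)-s['tool_pos']),4),'rot',np.round(np.degrees(R.from_matrix(R0.T@Rt).as_rotvec()),2))
E
python3 - <<'E'
from h import *
c=cam('top')
zz=lambda u,v,x0,y0,f:[(u+.5)/f-.5+x0,(v+.5)/f-.5+y0]
D=back(c,[zz(72,37,345,150,5),zz(706,88,345,150,5),zz(672,592,345,150,5),zz(35,543,345,150,5)],.056); print(D)
L=np.array([[165,62],[165,-262],[-95,-262],[-95,62]])/1e3
A,B=L-L.mean(0),D[:,:2]-D[:,:2].mean(0)
yaw=np.arctan2((A[:,0]*B[:,1]-A[:,1]*B[:,0]).sum(),(A*B).sum()); Rz=R.from_euler('z',yaw).as_matrix()[:2,:2]
t=D[:,:2].mean(0)-Rz@L.mean(0); print('scale',t,np.degrees(yaw),(L@Rz.T+t-D[:,:2])*1e3)
b=back(c,[zz(88,140,215,215,10),zz(165,425,215,215,10),zz(205,265,215,215,10)],.04);print(b)
s=state(); print(np.degrees(np.arctan2(*(b[0]-b[1])[[1,0]])))
delta([b[2,0],b[2,1],.2],Rdown(np.radians(195)))
E
```

```text
[[ 0.76665756 -0.00615215  0.056     ]
 [ 0.7417274  -0.33055088  0.056     ]
 [ 0.48395869 -0.31060502  0.056     ]
 [ 0.50717812  0.01228481  0.056     ]]
scale [ 0.59738785 -0.05643691] -4.25017819544115 [[-0.12854529 -0.68367364]
 [ 0.78945808  0.60607038]
 [-0.72681696 -0.07077115]
 [ 0.06590417  0.14837441]]
[[0.58236082 0.34220381 0.04      ]
 [0.50895359 0.32134879 0.04      ]
 [0.55022038 0.31159109 0.04      ]]
15.859864305624145
linear [-0.4244 -0.1557 -0.0015] rot [ -0.08  -0.04 -33.32]
```

Emit:
{"fn": "apply_moves", "kwargs": {"commands": [{"linear": [-0.05, -0.018, 0], "delta_rot": [0, 0, -4], "fingers": 0}, {"linear": [-0.1, -0.036, 0], "delta_rot": [0, 0, -8], "fingers": 0}, {"linear": [-0.145, -0.053, 0], "delta_rot": [0, 0, -12], "fingers": 0}, {"linear": [-0.19, -0.07, 0], "delta_rot": [0, 0, -16], "fingers": 0}, {"linear": [-0.235, -0.086, 0], "delta_rot": [0, 0, -20], "fingers": 0}, {"linear": [-0.28, -0.103, 0], "delta_rot": [0, 0, -25], "fingers": 0}, {"linear": [-0.325, -0.12, 0], "delta_rot": [0, 0, -30], "fingers": 0}, {"linear": [-0.37, -0.136, 0], "delta_rot": [0, 0, -33.3], "fingers": 0}]}}

```text
time: 0.95
tool_pos: [0.5061, 0.3462, 0.199]
tool_rot: [-0.0, -0.132, 0.991, -0.0]
contact_force: [0.4, 0.5, -1.2]
gripper_width: 1.002
```

```bash
python3 - <<'E'
from h import *
delta([.550,.312,.17],Rdown(np.radians(195.5)))
E
```

```text
linear [-0.0335 -0.0445  0.029 ] rot [ 0.   -0.02 -0.37]
```

Emit:
{"fn": "apply_moves", "kwargs": {"commands": [{"linear": [-0.017, -0.022, 0.015], "delta_rot": [0, 0, -0.4], "fingers": 0}, {"linear": [-0.0335, -0.0445, 0.029], "delta_rot": [0, 0, -0.4], "fingers": 0}, {"linear": [-0.0335, -0.0445, 0.029], "delta_rot": [0, 0, -0.4], "fingers": 0}, {"linear": [-0.0335, -0.0445, 0.029], "delta_rot": [0, 0, -0.4], "fingers": 0}, {"linear": [-0.0335, -0.0445, 0.029], "delta_rot": [0, 0, -0.4], "fingers": 0}, {"linear": [-0.0335, -0.0445, 0.029], "delta_rot": [0, 0, -0.4], "fingers": 0}, {"linear": [-0.0335, -0.0445, 0.029], "delta_rot": [0, 0, -0.4], "fingers": 0}, {"linear": [-0.0335, -0.0445, 0.029], "delta_rot": [0, 0, -0.4], "fingers": 0}]}}

```text
time: 1.75
tool_pos: [0.5486, 0.3142, 0.1709]
tool_rot: [0.0, -0.134, 0.991, 0.0]
contact_force: [0.3, -0.1, -0.3]
gripper_width: 1.004
```

```bash
python3 - <<'E'
from h import *
s=state(); print(s['tool_pos'],s['tool_rot'],s['contact_force'])
im=eyes.grab_frame('wrist'); cv2.imwrite('pics/w1.png',im[:,:,::-1]); np.save('s1.npy',s,allow_pickle=True)
E
```

```text
[0.54855739 0.31419555 0.17087731] [ 4.14549091e-04 -1.34290293e-01  9.90941939e-01  1.39050579e-04] [ 0.32994305 -0.14508426 -0.33048718]
```

View pics/w1.png

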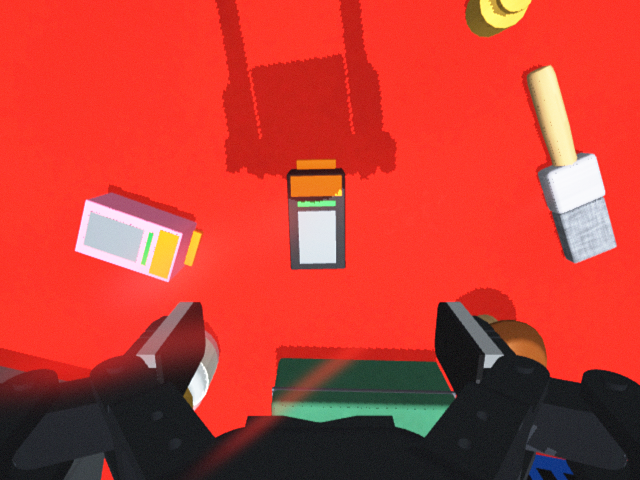

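```bash
python3 - <<'E'
from h import *
im=cv2.imread('pics/w1.png')
cv2.imwrite('pics/w1z.png',cv2.resize(im[150:280,270:370],None,fx=4.5,fy=4.5,interpolation=cv2.INTER_CUBIC))
E
```

```text
(no output)
```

View pics/w1z.png

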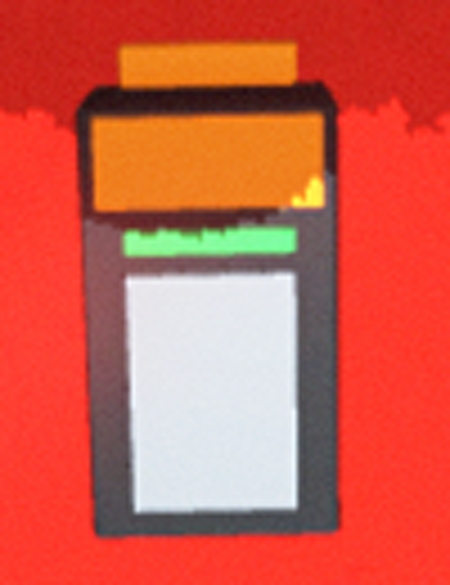

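```bash
python3 - <<'E'
from h import *
s=np.load('s1.npy',allow_pickle=True).item(); c=cam('wrist',s)
zz=lambda u,v:[(u+.5)/4.5-.5+270,(v+.5)/4.5-.5+150]
t=back(c,[zz(79,111),zz(337,107),zz(340,531),zz(97,535)],.04); print(t)
g=back(c,[zz(120,43),zz(297,43)],.008);print(g)
print('w',np.linalg.norm(t[0]-t[1]),np.linalg.norm(t[2]-t[3]),'l',np.linalg.norm(t[0]-t[3]),np.linalg.norm(t[1]-t[2]))
d=(t[2]+t[3]-t[0]-t[1])/2; print('yaw',np.degrees(np.arctan2(d[1],d[0])),'c',t.mean(0))
# tongue-top tip mid to centre
n=g.mean(0);d/=np.linalg.norm(d); print('c from tongue',n+d*.048, 'tongue w',np.linalg.norm(g[0]-g[1]))
dw=t[0]-t[1];print('yaw by front',np.degrees(np.arctan2(dw[1],dw[0]))); dw=g[0]-g[1];print(np.degrees(np.arctan2(dw[1],dw[0])))
E
```

```text
[[0.51920021 0.27996352 0.04      ]
 [0.50661874 0.32291226 0.04      ]
 [0.58118806 0.34551138 0.04      ]
 [0.59393878 0.30227415 0.04      ]]
[[0.50867658 0.28271888 0.008     ]
 [0.49973372 0.31507644 0.008     ]]
w 0.04475362888700929 0.04507814073634876 l 0.0779975570499399 0.07791856767638329
yaw 16.740559595586983 c [0.55023645 0.31266533 0.04      ]
c from tongue [0.55017085 0.31272351 0.008     ] tongue w 0.03357062537906174
yaw by front -73.67250366956563
-74.5504789014127
```

```bash
python3 - <<'E'
from h import *
a=np.radians(16.3)
delta([.5502+.010*np.cos(a),.3127+.010*np.sin(a),.015],Rdown(a+np.pi))
E
```

```text
linear [-0.0111 -0.0016  0.1557] rot [ 0.    0.04 -0.88]
```

Emit:
{"fn": "apply_moves", "kwargs": {"commands": [{"linear": [-0.011, -0.0016, 0.02], "delta_rot": [0, 0, -0.9], "fingers": 0}, {"linear": [-0.011, -0.0016, 0.06], "delta_rot": [0, 0, -0.9], "fingers": 0}, {"linear": [-0.011, -0.0016, 0.1], "delta_rot": [0, 0, -0.9], "fingers": 0}, {"linear": [-0.011, -0.0016, 0.13], "delta_rot": [0, 0, -0.9], "fingers": 0}, {"linear": [-0.011, -0.0016, 0.145], "delta_rot": [0, 0, -0.9], "fingers": 0}, {"linear": [-0.011, -0.0016, 0.1557], "delta_rot": [0, 0, -0.9], "fingers": 0}, {"linear": [-0.011, -0.0016, 0.1557], "delta_rot": [0, 0, -0.9], "fingers": 0}, {"linear": [-0.011, -0.0016, 0.1557], "delta_rot": [0, 0, -0.9], "fingers": 0}]}}

```text
time: 2.6
tool_pos: [0.5611, 0.3155, 0.0164]
tool_rot: [0.001, -0.142, 0.99, 0.0]
contact_force: [-0.9, -0.3, 1.0]
gripper_width: 0.999
```

```bash
python3 - <<'E'
from h import *
a=np.radians(16.3)
delta([.5502+.010*np.cos(a),.3127+.010*np.sin(a),.015],Rdown(a+np.pi))
s=state();np.save('s2.npy',s,allow_pickle=True)
im=eyes.grab_frame('wrist'); cv2.imwrite('pics/w2.png',im[:,:,::-1])
E
```

```text
linear [0.0012 0.0004 0.0014] rot [ 0.02  0.16 -0.02]
```

View pics/w2.png

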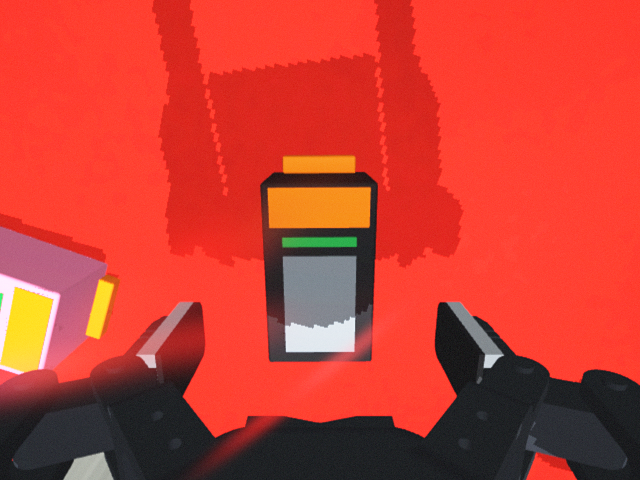

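Battery is centred between the open pads (block columns 263–377). I'll close now.

Emit:
{"fn": "apply_moves", "kwargs": {"commands": [{"linear": [0, 0, 0.001], "delta_rot": [0, 0, 0], "fingers": 255}, {"linear": [0, 0, 0.001], "delta_rot": [0, 0, 0], "fingers": 255}, {"linear": [0, 0, 0.001], "delta_rot": [0, 0, 0], "fingers": 255}, {"linear": [0, 0, 0.001], "delta_rot": [0, 0, 0], "fingers": 255}, {"linear": [0, 0, 0.001], "delta_rot": [0, 0, 0], "fingers": 255}, {"linear": [0, 0, 0.001], "delta_rot": [0, 0, 0], "fingers": 255}, {"linear": [0, 0, 0.001], "delta_rot": [0, 0, 0], "fingers": 255}, {"linear": [0, 0, 0.001], "delta_rot": [0, 0, 0], "fingers": 255}]}}

```text
time: 3.45
tool_pos: [0.5598, 0.3149, 0.0136]
tool_rot: [-0.0, -0.142, 0.99, -0.0]
contact_force: [-0.1, 0.2, 0.9]
gripper_width: -0.001
```

```bash
python3 - <<'E'
from h import *
s=state();np.save('s3.npy',s,allow_pickle=True);print(s['tool_pos'],s['gripper_width'],s['contact_force'])
im=eyes.grab_frame('wrist'); cv2.imwrite('pics/w3.png',im[:,:,::-1])
E
```

```text
[0.55983233 0.3148812  0.01355406] -0.001383376574124151 [-0.13157272  0.19599557  0.9002978 ]
```

View pics/w3.png

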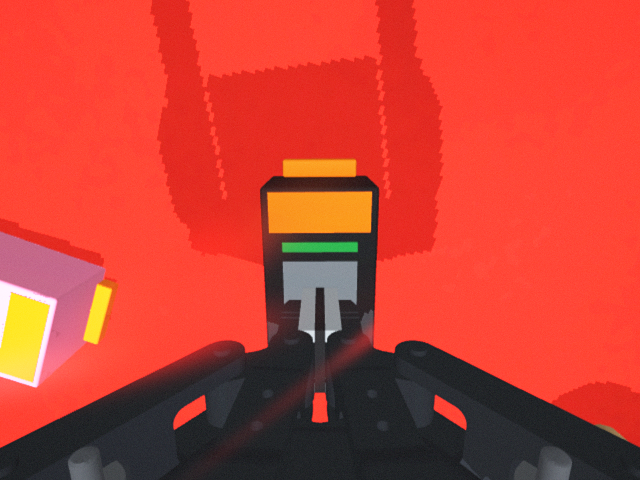

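The gripper reads fully shut (width 0), so it did not stop on the battery. I'll check from the other cameras.

```bash
python3 - <<'E'
from h import *
for n in('scene','top'):
    im=eyes.grab_frame(n)[:,:,::-1]; cv2.imwrite(f'pics/{n}3.png',im)
    u,v=proj(cam(n),[state()['tool_pos']])[0]; print(n,u,v)
    u,v=int(u),int(v)
    cv2.imwrite(f'pics/{n}3z.png',cv2.resize(im[v-60:v+45,u-60:u+60],None,fx=5.5,fy=5.5,interpolation=cv2.INTER_CUBIC))
E
```

```text
scene 383.28903107241194 331.39551784333713
top 235.50583076138005 237.95252275433452
```

View pics/scene3z.png

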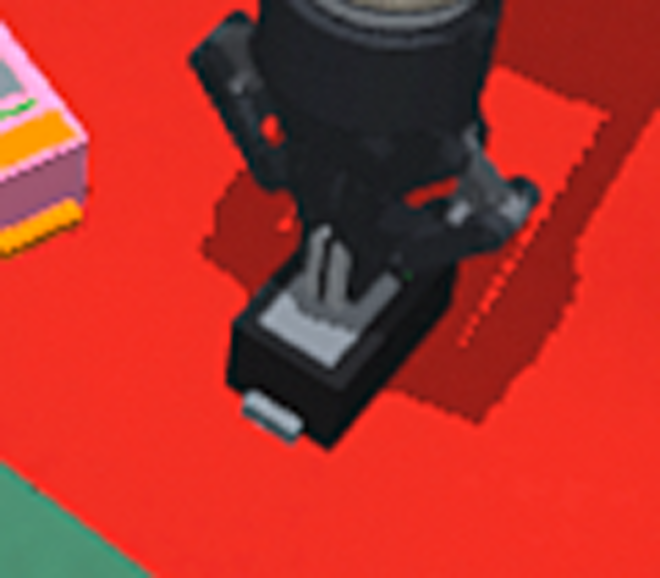

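View pics/top3z.png

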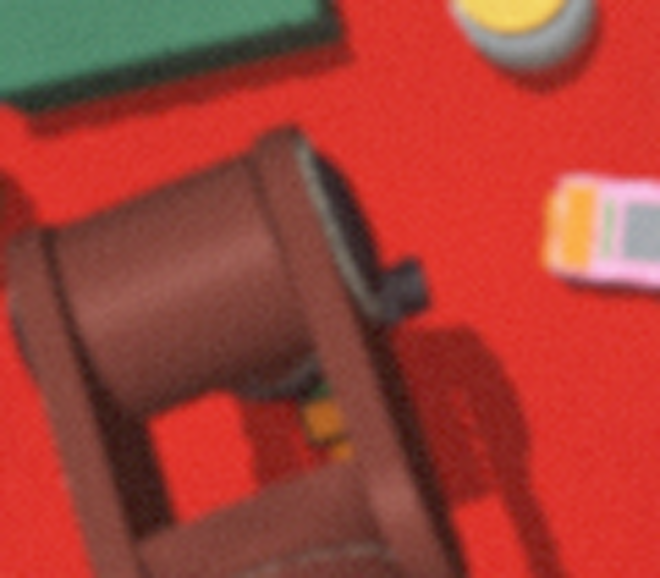

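Scene view shows the shut fingers standing on or just above the battery's label, not around it. From the known 85 mm opening, the wrist picture puts the open tips about 45 mm behind the stated TCP (spec says 13). I'll feel gently for the battery's top to get the true tip offset.

Emit:
{"fn": "apply_moves", "kwargs": {"commands": [{"linear": [0, 0, 0.001], "delta_rot": [0, 0, 0], "fingers": 255}, {"linear": [0, 0, 0.002], "delta_rot": [0, 0, 0], "fingers": 255}, {"linear": [0, 0, 0.003], "delta_rot": [0, 0, 0], "fingers": 255}, {"linear": [0, 0, 0.003], "delta_rot": [0, 0, 0], "fingers": 255}, {"linear": [0, 0, 0.003], "delta_rot": [0, 0, 0], "fingers": 255}, {"linear": [0, 0, 0.003], "delta_rot": [0, 0, 0], "fingers": 255}, {"linear": [0, 0, 0.003], "delta_rot": [0, 0, 0], "fingers": 255}, {"linear": [0, 0, 0.003], "delta_rot": [0, 0, 0], "fingers": 255}]}}

```text
time: 4.4
tool_pos: [0.5599, 0.3149, 0.0107]
tool_rot: [0.0, -0.142, 0.99, 0.0]
contact_force: [-0.7, 0.2, -0.3]
gripper_width: -0.002
```

Emit:
{"fn": "apply_moves", "kwargs": {"commands": [{"linear": [0, 0, 0.001], "delta_rot": [0, 0, 0], "fingers": 255}, {"linear": [0, 0, 0.001], "delta_rot": [0, 0, 0], "fingers": 255}, {"linear": [0, 0, 0.002], "delta_rot": [0, 0, 0], "fingers": 255}, {"linear": [0, 0, 0.002], "delta_rot": [0, 0, 0], "fingers": 255}, {"linear": [0, 0, 0.003], "delta_rot": [0, 0, 0], "fingers": 255}, {"linear": [0, 0, 0.003], "delta_rot": [0, 0, 0], "fingers": 255}, {"linear": [0, 0, 0.003], "delta_rot": [0, 0, 0], "fingers": 255}, {"linear": [0, 0, 0.003], "delta_rot": [0, 0, 0], "fingers": 255}]}}

```text
time: 5.2
tool_pos: [0.5599, 0.315, 0.0081]
tool_rot: [0.0, -0.142, 0.99, -0.0]
contact_force: [-1.3, -1.3, 4.5]
gripper_width: 0.001
```

Contact at 4.5 N with reported TCP z = 0.008 on a 40 mm high top, so the real fingertips (shut) lie about 32 mm behind the reported TCP. I'll retreat, open, and go 34 mm deeper to compensate (TCP z ≈ -0.018, tips ≈ 16 mm above the table).

Emit:
{"fn": "apply_moves", "kwargs": {"commands": [{"linear": [0, 0, -0.02], "delta_rot": [0, 0, 0], "fingers": 255}, {"linear": [0, 0, -0.03], "delta_rot": [0, 0, 0], "fingers": 0}, {"linear": [0, 0, -0.03], "delta_rot": [0, 0, 0], "fingers": 0}, {"linear": [0, 0, -0.03], "delta_rot": [0, 0, 0], "fingers": 0}, {"linear": [0, 0, -0.03], "delta_rot": [0, 0, 0], "fingers": 0}, {"linear": [0, 0, -0.03], "delta_rot": [0, 0, 0], "fingers": 0}, {"linear": [0, 0, -0.03], "delta_rot": [0, 0, 0], "fingers": 0}, {"linear": [0, 0, -0.03], "delta_rot": [0, 0, 0], "fingers": 0}]}}

```text
time: 6.0
tool_pos: [0.5597, 0.3148, 0.0372]
tool_rot: [-0.0, -0.142, 0.99, -0.0]
contact_force: [-0.7, -0.2, 1.0]
gripper_width: 0.999
```

```bash
python3 - <<'E'
from h import *
s=state(); print(s['tool_pos'],s['gripper_width'])
im=eyes.grab_frame('wrist'); cv2.imwrite('pics/w4.png',im[:,:,::-1]); np.save('s4.npy',s,allow_pickle=True)
a=np.radians(16.3)
delta([.5502+.010*np.cos(a),.3127+.010*np.sin(a),-.018],Rdown(a+np.pi))
E
```

```text
[0.55966271 0.31480638 0.03718718] 0.9987542631247216
linear [-0.0003  0.0006  0.0553] rot [-0.   -0.03 -0.02]
```

View pics/w4.png

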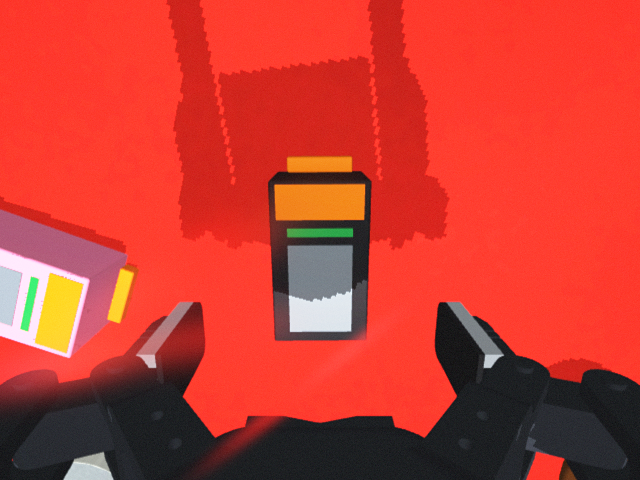

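Emit:
{"fn": "apply_moves", "kwargs": {"commands": [{"linear": [0, 0, 0.02], "delta_rot": [0, 0, 0], "fingers": 0}, {"linear": [0, 0, 0.04], "delta_rot": [0, 0, 0], "fingers": 0}, {"linear": [0, 0, 0.05], "delta_rot": [0, 0, 0], "fingers": 0}, {"linear": [0, 0, 0.055], "delta_rot": [0, 0, 0], "fingers": 0}, {"linear": [0, 0, 0.055], "delta_rot": [0, 0, 0], "fingers": 0}, {"linear": [0, 0, 0.055], "delta_rot": [0, 0, 0], "fingers": 0}, {"linear": [0, 0, 0.055], "delta_rot": [0, 0, 0], "fingers": 120}, {"linear": [0, 0, 0.055], "delta_rot": [0, 0, 0], "fingers": 255}]}}

```text
time: 6.85
tool_pos: [0.5605, 0.3152, -0.0164]
tool_rot: [0.001, -0.142, 0.99, 0.0]
contact_force: [0.6, -0.3, 0.0]
gripper_width: 0.695
```

Emit:
{"fn": "apply_moves", "kwargs": {"commands": [{"linear": [0, 0, 0], "delta_rot": [0, 0, 0], "fingers": 255}, {"linear": [0, 0, 0], "delta_rot": [0, 0, 0], "fingers": 255}, {"linear": [0, 0, 0], "delta_rot": [0, 0, 0], "fingers": 255}, {"linear": [0, 0, 0], "delta_rot": [0, 0, 0], "fingers": 255}, {"linear": [0, 0, 0], "delta_rot": [0, 0, 0], "fingers": 255}, {"linear": [0, 0, 0], "delta_rot": [0, 0, 0], "fingers": 255}, {"linear": [0, 0, 0], "delta_rot": [0, 0, 0], "fingers": 255}, {"linear": [0, 0, 0], "delta_rot": [0, 0, 0], "fingers": 255}]}}

```text
time: 7.65
tool_pos: [0.5606, 0.3153, -0.0165]
tool_rot: [0.001, -0.142, 0.99, 0.0]
contact_force: [0.2, 0.2, 5.0]
gripper_width: 0.528
```

```bash
python3 - <<'E'
from h import *
s=state(); print(s['tool_pos'],s['gripper_width'],s['contact_force'])
im=eyes.grab_frame('wrist'); cv2.imwrite('pics/w5.png',im[:,:,::-1]); np.save('s5.npy',s,allow_pickle=True)
E
```

```text
[ 0.56058722  0.31527806 -0.01645783] 0.528308073659581 [0.17955066 0.16677296 5.01627553]
```

View pics/w5.png

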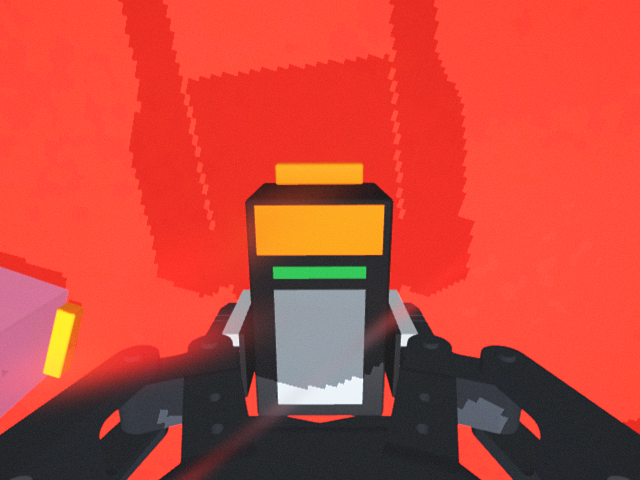

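Gripped properly now (width 0.528 × 85 ≈ 45 mm, battery between pads, nose at rows 163–185). Next: lift, and estimate the lip from the top and scene pictures.

```bash
cat >> h.py <<'E'
SC=np.array([.59739,-.05644]); SY=np.radians(-4.25)
def toS(P):
    P=np.atleast_2d(P); c,s=np.cos(SY),np.sin(SY); d=P[:,:2]-SC
    return np.c_[d[:,0]*c+d[:,1]*s,-d[:,0]*s+d[:,1]*c,P[:,2]]*1e3
def fromS(P):
    P=np.atleast_2d(P)/1e3; c,s=np.cos(SY),np.sin(SY)
    return np.c_[SC[0]+P[:,0]*c-P[:,1]*s,SC[1]+P[:,0]*s+P[:,1]*c,P[:,2]]
E
python3 - <<'E'
from h import *
b=cv2.imread('pics/scene0.png')
cv2.imwrite('pics/s_bay.png',cv2.resize(b[192:245,215:310],None,fx=8,fy=8,interpolation=cv2.INTER_CUBIC))
c=cam('top'); f=lambda u,v:[(u+.5)/5-.5+345,(v+.5)/5-.5+150]
print('lip inner',toS(back(c,[f(103,433),f(228,440)],.059)))
print('lip outer',toS(back(c,[f(102,481),f(224,487)],.059)))
print('latch tip/back',toS(back(c,[f(183,278),f(183,218)],.06)))
print('hole rear edge/ front edge',toS(back(c,[f(185,183),f(160,492)],.056)))
print('hole L/R',toS(back(c,[f(108,330),f(236,330)],.056)))
E
```

```text
lip inner [[-36.73507486  31.86997044  59.        ]
 [-35.2766748  -31.61669803  59.        ]]
lip outer [[-61.10027613  30.54935121  59.        ]
 [-59.25013043 -31.32707115  59.        ]]
latch tip/back [[45.18877948 -2.69136381 60.        ]
 [75.81343278 -0.43876372 60.        ]]
hole rear edge/ front edge [[ 94.47882123  -0.55889716  56.        ]
 [-64.19146707   0.51023517  56.        ]]
hole L/R [[ 16.14926121  33.02635132  56.        ]
 [ 21.29139129 -31.99414606  56.        ]]
```

View pics/s_bay.png

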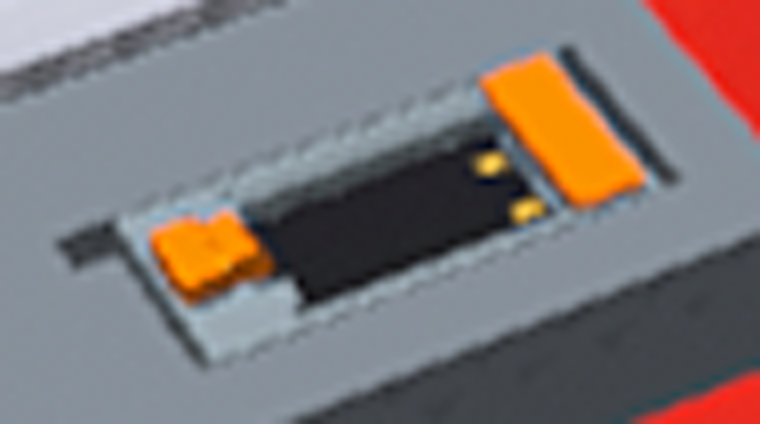

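Emit:
{"fn": "apply_moves", "kwargs": {"commands": [{"linear": [0, 0, -0.02], "delta_rot": [0, 0, 0], "fingers": 255}, {"linear": [0, 0, -0.05], "delta_rot": [0, 0, 0], "fingers": 255}, {"linear": [0, 0, -0.09], "delta_rot": [0, 0, 0], "fingers": 255}, {"linear": [0, 0, -0.13], "delta_rot": [0, 0, 0], "fingers": 255}, {"linear": [0, 0, -0.17], "delta_rot": [0, 0, 0], "fingers": 255}, {"linear": [0, 0, -0.2], "delta_rot": [0, 0, 0], "fingers": 255}, {"linear": [0, 0, -0.2], "delta_rot": [0, 0, 0], "fingers": 255}, {"linear": [0, 0, -0.2], "delta_rot": [0, 0, 0], "fingers": 255}]}}

```text
time: 8.5
tool_pos: [0.5592, 0.3146, 0.1812]
tool_rot: [-0.001, -0.142, 0.99, -0.0]
contact_force: [-0.3, 0.0, -3.1]
gripper_width: 0.525
```

```bash
python3 - <<'E'
from h import *
delta(fromS([110,0,200])[0],Rdown(SY+np.pi))
E
```

```text
linear [-0.0356 -0.4055 -0.0188] rot [-0.03 -0.09 20.53]
```

Emit:
{"fn": "apply_moves", "kwargs": {"commands": [{"linear": [-0.004, -0.045, -0.01], "delta_rot": [0, 0, 3], "fingers": 255}, {"linear": [-0.008, -0.09, -0.0188], "delta_rot": [0, 0, 6], "fingers": 255}, {"linear": [-0.012, -0.138, -0.0188], "delta_rot": [0, 0, 9], "fingers": 255}, {"linear": [-0.016, -0.187, -0.0188], "delta_rot": [0, 0, 12], "fingers": 255}, {"linear": [-0.02, -0.235, -0.0188], "delta_rot": [0, 0, 15], "fingers": 255}, {"linear": [-0.024, -0.284, -0.0188], "delta_rot": [0, 0, 18], "fingers": 255}, {"linear": [-0.028, -0.333, -0.0188], "delta_rot": [0, 0, 20.5], "fingers": 255}, {"linear": [-0.032, -0.38, -0.0188], "delta_rot": [0, 0, 20.5], "fingers": 255}]}}

```text
time: 9.3
tool_pos: [0.6954, -0.0427, 0.1962]
tool_rot: [-0.004, 0.037, 0.999, 0.0]
contact_force: [0.3, 0.5, -3.6]
gripper_width: 0.528
```

```bash
python3 - <<'E'
from h import *
delta(fromS([110,0,200])[0],Rdown(SY+np.pi))
E
```

```text
linear [-0.0132 -0.0209 -0.0039] rot [ 0.04 -0.42 -0.04]
```

Emit:
{"fn": "apply_moves", "kwargs": {"commands": [{"linear": [-0.0036, -0.0255, 0], "delta_rot": [0, 0, 0], "fingers": 255}, {"linear": [-0.0036, -0.0255, 0], "delta_rot": [0, 0, 0], "fingers": 255}, {"linear": [-0.0036, -0.0255, 0], "delta_rot": [0, 0, 0], "fingers": 255}, {"linear": [-0.0036, -0.0255, 0], "delta_rot": [0, 0, 0], "fingers": 255}, {"linear": [-0.0036, -0.0255, 0], "delta_rot": [0, 0, 0], "fingers": 255}, {"linear": [-0.0036, -0.0255, 0], "delta_rot": [0, 0, 0], "fingers": 255}, {"linear": [-0.0036, -0.0255, 0], "delta_rot": [0, 0, 0], "fingers": 255}, {"linear": [-0.0036, -0.0255, 0], "delta_rot": [0, 0, 0], "fingers": 255}]}}

```text
time: 10.1
tool_pos: [0.6988, -0.0661, 0.2017]
tool_rot: [0.0, 0.037, 0.999, -0.0]
contact_force: [0.8, -0.3, -2.4]
gripper_width: 0.525
```

```bash
python3 - <<'E'
from h import *
delta(fromS([110,0,200])[0],Rdown(SY+np.pi))
s=state(); print(s['tool_pos'],s['tool_rot'],s['contact_force'])
im=eyes.grab_frame('wrist'); cv2.imwrite('pics/w6.png',im[:,:,::-1]); np.save('s6.npy',s,allow_pickle=True)
E
```

```text
linear [-0.0081  0.0021  0.0017] rot [-0.    0.02  0.07]
[ 0.69882359 -0.06608585  0.201664  ] [ 1.75213467e-04  3.65064806e-02  9.99333400e-01 -3.77778025e-05] [ 0.79462948 -0.279753   -2.43981777]
```

View pics/w6.png

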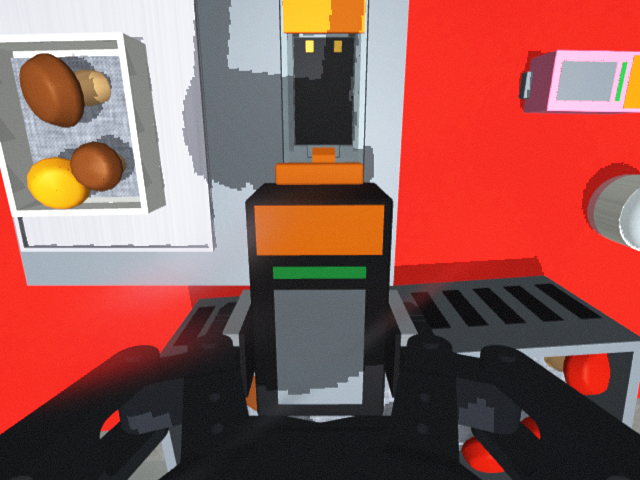

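```bash
python3 - <<'E'
from h import *
im=cv2.imread('pics/w6.png')
cv2.imwrite('pics/w6z.png',cv2.resize(im[0:170,260:400],None,fx=3.5*1,fy=3.5,interpolation=cv2.INTER_CUBIC))
E
```

```text
(no output)
```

View pics/w6z.png

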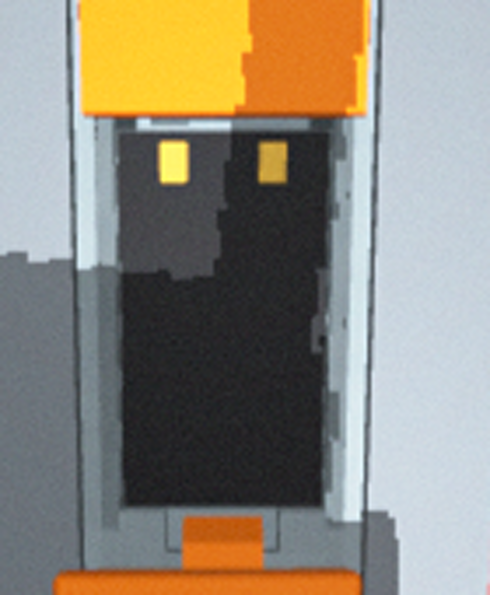

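```bash
python3 - <<'E'
from h import *
s=np.load('s6.npy',allow_pickle=True).item(); c=cam('wrist',s)
f=lambda u,v:[(u+.5)/3.5-.5+260,(v+.5)/3.5-.5]
L=back(c,[f(82,115),f(366,117)],.059); W=back(c,[f(122,507),f(322,507)],.056)
H=back(c,[f(70,40),f(82,560),f(382,40),f(363,560)],.056)
for n,P in(('lip',L),('wall',W),('hole',H)): print(n,toS(P).round(1).tolist(),P[:,:2].round(4).tolist())
d=L[0]-L[1];print('lip yaw',np.degrees(np.arctan2(d[1],d[0])),np.linalg.norm(d))
d=W[0]-W[1];print('wall yaw',np.degrees(np.arctan2(d[1],d[0])),np.linalg.norm(d))
for i,j in((1,0),(3,2)):
    d=H[i]-H[j];print('hole yaw',np.degrees(np.arctan2(d[1],d[0])))
# gold contacts on floor?
print(toS(back(c,[f(173,160),f(273,160)],.044)))
E
```

```text
lip [[-38.1, -29.7, 59.0], [-37.8, 30.3, 59.0]] [[0.5572, -0.0832], [0.5619, -0.0234]]
wall [[42.4, -22.7, 56.0], [42.3, 23.2, 56.0]] [[0.638, -0.0822], [0.6413, -0.0365]]
hole [[-53.0, -32.1, 56.0], [54.3, -32.1, 56.0], [-53.1, 33.5, 56.0], [54.2, 32.9, 56.0]] [[0.5422, -0.0845], [0.6492, -0.0925], [0.5469, -0.0191], [0.6539, -0.0276]]
lip yaw -94.52673125981956 0.05996527682177155
wall yaw -94.16617142602566 0.045832983392685135
hole yaw -4.263637611573405
hole yaw -4.555084722100946
[[-32.38549982 -10.87025129  44.        ]
 [-32.4194814   11.41574659  44.        ]]
```

The wrist view shows the lip's inner edge at rows ~33 (cols 283–364, measured 60.0 mm wide as specified). The rear-wall edge is at row ~145. This puts the tray centre about 2 mm past the front stop. Next I'll refine the in-hand battery pose from the same picture.

```bash
python3 - <<'E'
from h import *
im=cv2.imread('pics/w6.png')
cv2.imwrite('pics/w6b.png',cv2.resize(im[155:215,240:400],None,fx=4.8,fy=4.8,interpolation=cv2.INTER_CUBIC))
p=eyes.camera_params('wrist');T=np.array(p['T_tool_cam']);K=np.array([[p['fx'],0,p['cx']],[0,p['fy'],p['cy']],[0,0,1]])
t=np.array([10.7,-.7,-16.5])
M=np.diag([-1,1,-1.])
B=np.array([[-48,-17,8],[-48,17,8],[-40,-23,40],[-40,23,40],[40,-23,40],[40,23,40]])
P=(B@M.T+t)/1e3
c=(K,T[:3,:3],T[:3,3]); q=proj(c,P);print(q.round(1).tolist()); print(((q-[240,155])*4.8+1.9).round().tolist())
E
```

```text
[[274.4, 160.9], [363.7, 160.9], [244.0, 195.0], [393.9, 195.0], [255.5, 414.5], [382.4, 414.6]]
[[167.0, 30.0], [596.0, 30.0], [21.0, 194.0], [741.0, 194.0], [76.0, 1248.0], [686.0, 1248.0]]
```

View pics/w6b.png

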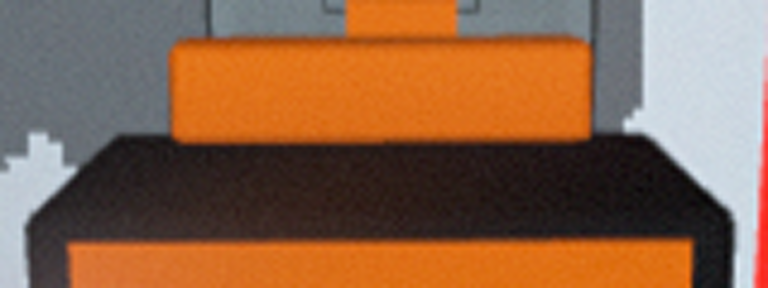

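```bash
cat >> h.py <<'E'
SYB=np.radians(-4.35); TB=np.array([10.5,-.7,-16.5]); XL=-38.0; YB=0.3
M=np.diag([-1,1,-1.])
def tgt(tx,tz,th,ty=None):
    """tip-bottom of tongue at scale x=tx, height tz (mm), rear up th"""
    Rb=R.from_euler('z',SYB).as_matrix()@R.from_euler('y',-th).as_matrix()
    tip=fromS([tx,YB if ty is None else ty,tz])[0]
    o=tip-Rb@np.array([-.048,0,0]); Rt=Rb@M
    return o-Rt@(TB/1e3),Rt
def where(s=None):
    s=s or state(); Rt=rot(s['tool_rot']); Rb=Rt@M; o=s['tool_pos']+Rt@(TB/1e3)
    tip=toS(o+Rb@np.array([-.048,0,0]))[0]; fl=toS(o+Rb@np.array([.046,0,0]))[0]
    th=np.arcsin(Rb[2,0]); f=np.array(s['contact_force']); c,n=np.cos(SYB),np.sin(SYB)
    print('t %.2f tip'%s['time'],tip.round(1),'flange',fl.round(1),'th %.3f yaw %.2f roll %.2f'%(th,np.degrees(np.arctan2(Rb[1,0],Rb[0,0])),np.degrees(Rb[2,1])),'F_scale',np.round([f[0]*c+f[1]*n,-f[0]*n+f[1]*c,f[2]],1),'w',round(s['gripper_width'],3))
E
python3 - <<'E'
from h import *
where(); delta(*tgt(XL+6,84,.32))
E
```

```text
t 10.15 tip [ 43.4  -3.  218.1] flange [137.4  -2.9 218.1] th 0.000 yaw -4.20 roll -0.00 F_scale [-0.3 -0.6 -1.3] w 0.527
linear [0.0732 0.0032 0.1149] rot [  0.02 -18.31   0.15]
```

Emit:
{"fn": "apply_moves", "kwargs": {"commands": [{"linear": [0.01, 0.0004, 0.015], "delta_rot": [0, -3, 0], "fingers": 255}, {"linear": [0.022, 0.001, 0.035], "delta_rot": [0, -6, 0], "fingers": 255}, {"linear": [0.036, 0.0015, 0.057], "delta_rot": [0, -9, 0], "fingers": 255}, {"linear": [0.05, 0.002, 0.08], "delta_rot": [0, -12, 0], "fingers": 255}, {"linear": [0.062, 0.0028, 0.1], "delta_rot": [0, -15, 0], "fingers": 255}, {"linear": [0.0732, 0.0032, 0.1149], "delta_rot": [0, -18.3, 0.15], "fingers": 255}, {"linear": [0.0732, 0.0032, 0.1149], "delta_rot": [0, -18.3, 0.15], "fingers": 255}, {"linear": [0.0732, 0.0032, 0.1149], "delta_rot": [0, -18.3, 0.15], "fingers": 255}]}}

```text
time: 10.95
tool_pos: [0.626, -0.058, 0.0869]
tool_rot: [0.159, 0.038, 0.987, -0.006]
contact_force: [0.7, -0.0, -1.0]
gripper_width: 0.526
```

```bash
python3 - <<'E'
from h import *
s=state();where(s); np.save('s7.npy',s,allow_pickle=True)
for n in('wrist','scene'):
    im=eyes.grab_frame(n)[:,:,::-1]; cv2.imwrite(f'pics/{n}7.png',im)
cv2.imwrite('pics/scene7z.png',cv2.resize(im[130:260,190:340],None,fx=5,fy=4.6,interpolation=cv2.INTER_CUBIC))
delta(*tgt(XL+6,59,.32))
E
```

```text
t 10.95 tip [-32.   -0.   84.2] flange [ 57.2  -0.2 113.7] th 0.319 yaw -4.38 roll 0.02 F_scale [ 0.7  0.1 -1. ] w 0.526
linear [0.0114 0.0008 0.0256] rot [-0.03  0.21 -0.02]
```

View pics/wrist7.png

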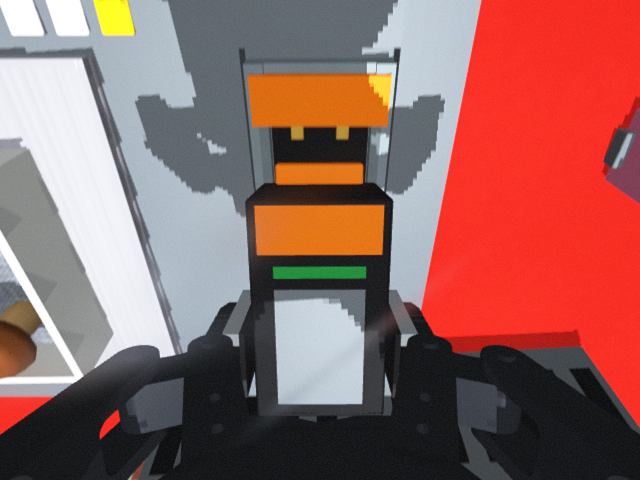

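View pics/scene7z.png

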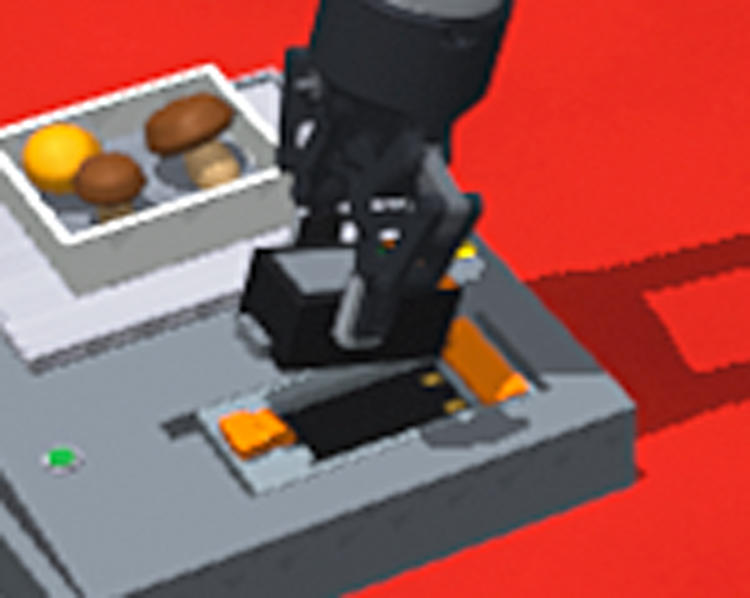

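```bash
python3 - <<'E'
from h import *
s=np.load('s7.npy',allow_pickle=True).item(); c=cam('wrist',s)
im=cv2.imread('pics/wrist7.png')
cv2.imwrite('pics/w7z.png',cv2.resize(im[45:195,235:405],None,fx=4.5,fy=4,interpolation=cv2.INTER_CUBIC))
print('lip',toS(back(c,[[250,126.5],[392,126.5]],.059)).round(1).tolist(),'outer',toS(back(c,[[248,75],[389,75]],.059)).round(1).tolist())
# tongue tip in tool from pixels at predicted depth
P=np.array([tgt(XL+6,84,.32)[0]]); 
print(proj(c,fromS([[-38,-30,59],[-38,30,59]])))
E
```

```text
lip [[-37.4, -30.9, 59.0], [-37.3, 32.6, 59.0]] outer [[-59.0, -29.6, 59.0], [-58.9, 29.2, 59.0]]
[[251.90980349 125.21636453]
 [386.29068955 124.93513448]]
```

View pics/w7z.png

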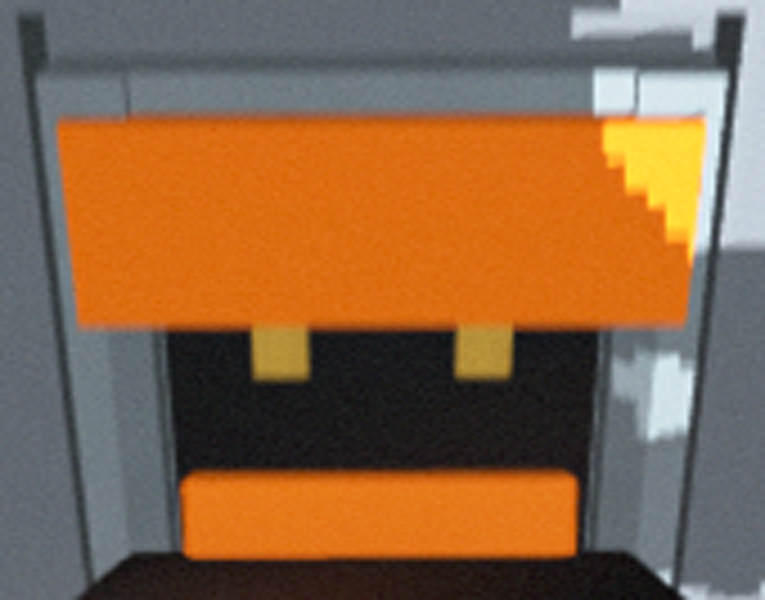

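```bash
sed -i 's/XL=-38.0; YB=0.3/XL=-37.5; YB=0.5/' h.py; python3 - <<'E'
from h import *
where();delta(*tgt(XL+6,50,.32))
E
```

```text
t 11.05 tip [-29.3  -0.4  86.6] flange [ 59.8  -0.6 116.5] th 0.324 yaw -4.37 roll -0.02 F_scale [-0.4 -0.4 -2. ] w 0.525
linear [0.0138 0.001  0.0343] rot [-0.03  0.21 -0.02]
```

Emit:
{"fn": "apply_moves", "kwargs": {"commands": [{"linear": [0.002, 0.001, 0.005], "delta_rot": [0, 0.2, 0], "fingers": 255}, {"linear": [0.004, 0.001, 0.01], "delta_rot": [0, 0.2, 0], "fingers": 255}, {"linear": [0.006, 0.001, 0.015], "delta_rot": [0, 0.2, 0], "fingers": 255}, {"linear": [0.008, 0.001, 0.02], "delta_rot": [0, 0.2, 0], "fingers": 255}, {"linear": [0.01, 0.001, 0.025], "delta_rot": [0, 0.2, 0], "fingers": 255}, {"linear": [0.01, 0.001, 0.025], "delta_rot": [0, 0.2, 0], "fingers": 255}, {"linear": [0.01, 0.001, 0.025], "delta_rot": [0, 0.2, 0], "fingers": 255}, {"linear": [0.01, 0.001, 0.025], "delta_rot": [0, 0.2, 0], "fingers": 255}]}}

```text
time: 11.85
tool_pos: [0.6247, -0.0569, 0.06]
tool_rot: [0.157, 0.038, 0.987, -0.006]
contact_force: [-0.3, -0.3, -3.0]
gripper_width: 0.53
```

```bash
python3 - <<'E'
from h import *
where();delta(*tgt(XL+6,50,.32))
eyes.grab_frame('top'); where(); eyes.grab_frame('top'); where()
E
```

```text
t 11.85 tip [-33.4   1.   57.5] flange [55.9  0.8 86.7] th 0.317 yaw -4.38 roll 0.02 F_scale [-0.3 -0.3 -3. ] w 0.53
linear [ 0.0004 -0.0004  0.0075] rot [ 0.01 -0.2  -0.03]
t 11.90 tip [-33.4   0.9  57.6] flange [56.   0.7 86.9] th 0.317 yaw -4.38 roll 0.02 F_scale [-0.   0.1 -2.4] w 0.525
t 11.95 tip [-33.4   1.   57.6] flange [56.   0.8 86.9] th 0.317 yaw -4.38 roll 0.02 F_scale [ 0.7 -0.4 -2.7] w 0.524
```

```bash
python3 - <<'E'
from h import *
delta(*tgt(XL+6,50,.32));delta(*tgt(XL+6,46.5,.32))
E
```

```text
linear [ 0.0005 -0.0004  0.0076] rot [ 0.01 -0.19 -0.02]
linear [ 0.0016 -0.0004  0.011 ] rot [ 0.01 -0.19 -0.02]
```

Emit:
{"fn": "apply_moves", "kwargs": {"commands": [{"linear": [0, -0.0004, 0.002], "delta_rot": [0, -0.2, 0], "fingers": 255}, {"linear": [0.0002, -0.0004, 0.004], "delta_rot": [0, -0.2, 0], "fingers": 255}, {"linear": [0.0004, -0.0004, 0.006], "delta_rot": [0, -0.2, 0], "fingers": 255}, {"linear": [0.0006, -0.0004, 0.0076], "delta_rot": [0, -0.2, 0], "fingers": 255}, {"linear": [0.0011, -0.0004, 0.0095], "delta_rot": [0, -0.2, 0], "fingers": 255}, {"linear": [0.0016, -0.0004, 0.011], "delta_rot": [0, -0.2, 0], "fingers": 255}, {"linear": [0.0016, -0.0004, 0.011], "delta_rot": [0, -0.2, 0], "fingers": 255}, {"linear": [0.0016, -0.0004, 0.011], "delta_rot": [0, -0.2, 0], "fingers": 255}]}}

```text
time: 12.75
tool_pos: [0.6263, -0.0574, 0.0486]
tool_rot: [0.159, 0.038, 0.987, -0.006]
contact_force: [0.1, 0.5, -2.4]
gripper_width: 0.524
```

```bash
python3 - <<'E'
from h import *
where();
s=state();im=eyes.grab_frame('wrist')[:,:,::-1]; cv2.imwrite('pics/w8.png',im)
delta(*tgt(XL+6,44,.32))
E
```

```text
t 12.75 tip [-31.8   0.6  45.9] flange [57.4  0.4 75.4] th 0.319 yaw -4.38 roll 0.02 F_scale [ 0.1  0.5 -2.4] w 0.524
linear [ 0.0004 -0.0001  0.002 ] rot [ 0.02 -0.03 -0.02]
```

View pics/w8.png

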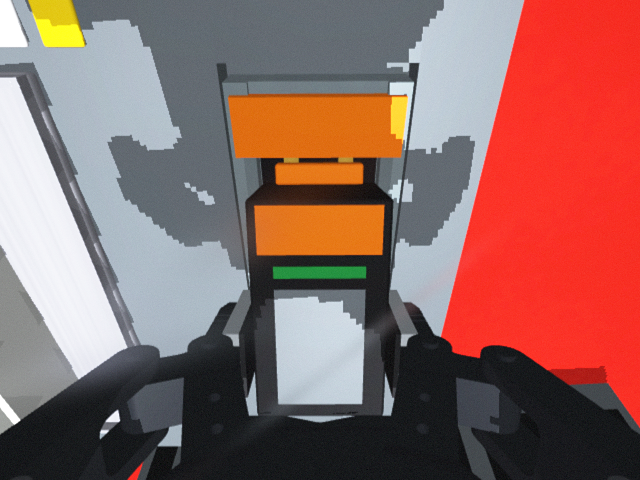

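Emit:
{"fn": "apply_moves", "kwargs": {"commands": [{"linear": [0.0002, -0.0003, 0.0005], "delta_rot": [0, 0, 0], "fingers": 255}, {"linear": [0.0003, -0.0003, 0.001], "delta_rot": [0, 0, 0], "fingers": 255}, {"linear": [0.0005, -0.0003, 0.0015], "delta_rot": [0, 0, 0], "fingers": 255}, {"linear": [0.0005, -0.0003, 0.0015], "delta_rot": [0, 0, 0], "fingers": 255}, {"linear": [0.0005, -0.0003, 0.0015], "delta_rot": [0, 0, 0], "fingers": 255}, {"linear": [0.0005, -0.0003, 0.0015], "delta_rot": [0, 0, 0], "fingers": 255}, {"linear": [0.0005, -0.0003, 0.0015], "delta_rot": [0, 0, 0], "fingers": 255}, {"linear": [0.0005, -0.0003, 0.0015], "delta_rot": [0, 0, 0], "fingers": 255}]}}

```text
time: 13.6
tool_pos: [0.6263, -0.0577, 0.0471]
tool_rot: [0.159, 0.038, 0.987, -0.006]
contact_force: [-0.1, 0.6, -3.0]
gripper_width: 0.52
```

```bash
python3 -c "
from h import *
where()"
```

```text
t 13.60 tip [-31.8   0.3  44.4] flange [57.4  0.1 73.9] th 0.319 yaw -4.38 roll 0.02 F_scale [-0.1  0.6 -3. ] w 0.52
```

Emit:
{"fn": "apply_moves", "kwargs": {"commands": [{"linear": [0.0002, 0, 0.0005], "delta_rot": [0, 0, 0], "fingers": 255}, {"linear": [0.0003, 0, 0.0008], "delta_rot": [0, 0, 0], "fingers": 255}, {"linear": [0.0003, 0, 0.001], "delta_rot": [0, 0, 0], "fingers": 255}, {"linear": [0.0003, 0, 0.001], "delta_rot": [0, 0, 0], "fingers": 255}, {"linear": [0.0003, 0, 0.001], "delta_rot": [0, 0, 0], "fingers": 255}, {"linear": [0.0003, 0, 0.001], "delta_rot": [0, 0, 0], "fingers": 255}, {"linear": [0.0003, 0, 0.001], "delta_rot": [0, 0, 0], "fingers": 255}, {"linear": [0.0003, 0, 0.001], "delta_rot": [0, 0, 0], "fingers": 255}]}}

```text
time: 14.4
tool_pos: [0.6263, -0.0577, 0.0461]
tool_rot: [0.159, 0.038, 0.987, -0.006]
contact_force: [0.3, -0.5, -2.7]
gripper_width: 0.527
```

```bash
python3 -c "
from h import *
where()"
```

```text
t 14.40 tip [-31.8   0.3  43.4] flange [57.5  0.1 72.9] th 0.319 yaw -4.38 roll 0.02 F_scale [ 0.4 -0.5 -2.7] w 0.527
```

Emit:
{"fn": "apply_moves", "kwargs": {"commands": [{"linear": [0.0002, 0, 0.0005], "delta_rot": [0, 0, 0], "fingers": 255}, {"linear": [0.0003, 0, 0.0008], "delta_rot": [0, 0, 0], "fingers": 255}, {"linear": [0.0003, 0, 0.001], "delta_rot": [0, 0, 0], "fingers": 255}, {"linear": [0.0003, 0, 0.001], "delta_rot": [0, 0, 0], "fingers": 255}, {"linear": [0.0003, 0, 0.001], "delta_rot": [0, 0, 0], "fingers": 255}, {"linear": [0.0003, 0, 0.001], "delta_rot": [0, 0, 0], "fingers": 255}, {"linear": [0.0003, 0, 0.001], "delta_rot": [0, 0, 0], "fingers": 255}, {"linear": [0.0003, 0, 0.001], "delta_rot": [0, 0, 0], "fingers": 255}]}}

```text
time: 15.2
tool_pos: [0.6267, -0.0578, 0.0455]
tool_rot: [0.159, 0.038, 0.986, -0.006]
contact_force: [-1.9, 1.2, 5.0]
gripper_width: 0.526
```

```bash
python3 -c "
from h import *
where()"
```

```text
t 15.20 tip [-31.4   0.3  42.8] flange [57.9  0.1 72.4] th 0.320 yaw -4.38 roll 0.02 F_scale [-1.9  1.1  5. ] w 0.526
```

Floor felt (tip reading 42.8 at +8 N net, so the floor reads about 43.1). I'll ease off half a millimetre and slide the tongue tip under the lip.

```bash
echo "FZ=43.1" >> h.py; python3 - <<'E'
from h import *
delta(*tgt(-31.8,FZ+.7,.32,.3));delta(*tgt(-39.5,FZ+.5,.32,.3))
E
```

```text
linear [ 0.0001  0.0001 -0.0011] rot [ 0.01  0.01 -0.03]
linear [ 0.0075  0.     -0.0033] rot [ 0.01  0.01 -0.03]
```

Emit:
{"fn": "apply_moves", "kwargs": {"commands": [{"linear": [0.0001, 0, -0.0006], "delta_rot": [0, 0, 0], "fingers": 255}, {"linear": [0.0002, 0, -0.0008], "delta_rot": [0, 0, 0], "fingers": 255}, {"linear": [0.0015, 0, -0.0012], "delta_rot": [0, 0, 0], "fingers": 255}, {"linear": [0.003, 0, -0.0018], "delta_rot": [0, 0, 0], "fingers": 255}, {"linear": [0.0045, 0, -0.0023], "delta_rot": [0, 0, 0], "fingers": 255}, {"linear": [0.006, 0, -0.0028], "delta_rot": [0, 0, 0], "fingers": 255}, {"linear": [0.0072, 0, -0.0032], "delta_rot": [0, 0, 0], "fingers": 255}, {"linear": [0.0072, 0, -0.0032], "delta_rot": [0, 0, 0], "fingers": 255}]}}

```text
time: 16.0
tool_pos: [0.6184, -0.0571, 0.0458]
tool_rot: [0.159, 0.038, 0.987, -0.006]
contact_force: [0.9, 0.3, 1.6]
gripper_width: 0.524
```

```bash
python3 -c "
from h import *
where()
im=eyes.grab_frame('wrist')[:,:,::-1]; cv2.imwrite('pics/w9.png',im)
where()"
```

```text
t 16.00 tip [-39.8   0.3  43.1] flange [49.5  0.1 72.6] th 0.319 yaw -4.37 roll 0.02 F_scale [0.8 0.3 1.6] w 0.524
t 16.05 tip [-39.7   0.3  43.1] flange [49.5  0.1 72.6] th 0.319 yaw -4.38 roll 0.02 F_scale [ 1.1 -0.7  1.3] w 0.523
```

View pics/w9.png

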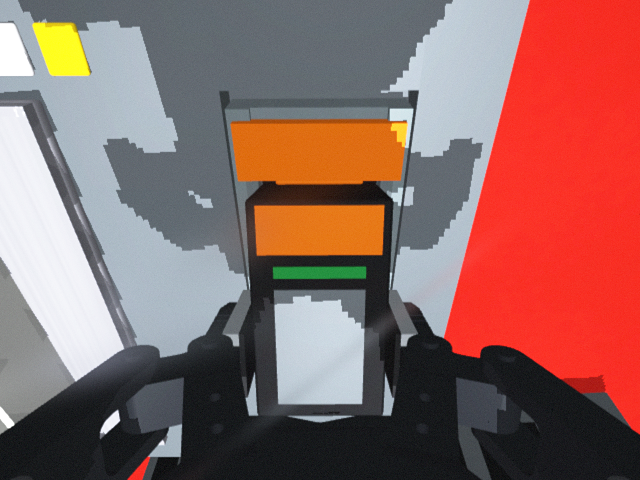

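The tongue is now hidden under the lip except a sliver at row 183, with forces small. Next I'll reduce the tilt to about 0.25 around the tip.

```bash
python3 - <<'E'
from h import *
delta(*tgt(-40,FZ+.3,.285,.3));delta(*tgt(-40.5,FZ+.3,.25,.3)); delta(*tgt(-43,FZ+.3,.25,.3))
E
```

```text
linear [0.0008 0.     0.0017] rot [ 0.01  1.96 -0.02]
linear [0.0019 0.     0.0035] rot [ 0.01  3.97 -0.02]
linear [0.0043 0.     0.0027] rot [ 0.01  3.97 -0.02]
```

Emit:
{"fn": "apply_moves", "kwargs": {"commands": [{"linear": [0.0004, 0, 0.0008], "delta_rot": [0, 1, 0], "fingers": 255}, {"linear": [0.0008, 0, 0.0017], "delta_rot": [0, 2, 0], "fingers": 255}, {"linear": [0.0013, 0, 0.0026], "delta_rot": [0, 3, 0], "fingers": 255}, {"linear": [0.0019, 0, 0.0035], "delta_rot": [0, 4, 0], "fingers": 255}, {"linear": [0.0027, 0, 0.0032], "delta_rot": [0, 4, 0], "fingers": 255}, {"linear": [0.0035, 0, 0.003], "delta_rot": [0, 4, 0], "fingers": 255}, {"linear": [0.0035, 0, 0.003], "delta_rot": [0, 4, 0], "fingers": 255}, {"linear": [0.0035, 0, 0.003], "delta_rot": [0, 4, 0], "fingers": 255}]}}

```text
time: 16.85
tool_pos: [0.616, -0.0569, 0.0418]
tool_rot: [0.124, 0.038, 0.992, -0.005]
contact_force: [2.3, 0.3, 1.2]
gripper_width: 0.527
```

```bash
python3 -c "
from h import *
where()
delta(*tgt(-43.5,FZ+.3,.25,.3)); delta(*tgt(-44,FZ+.2,.22,.3))"
```

```text
t 16.85 tip [-42.2   0.4  43.3] flange [48.9  0.2 66.5] th 0.249 yaw -4.38 roll 0.03 F_scale [2.3 0.5 1.2] w 0.527
linear [ 0.0012 -0.0001 -0.0004] rot [ 0.02 -0.03 -0.03]
linear [ 0.0023 -0.0001  0.0013] rot [ 0.02  1.69 -0.03]
```

Emit:
{"fn": "apply_moves", "kwargs": {"commands": [{"linear": [0.0003, 0, -0.0001], "delta_rot": [0, 0, 0], "fingers": 255}, {"linear": [0.0006, 0, -0.0002], "delta_rot": [0, 0, 0], "fingers": 255}, {"linear": [0.0009, 0, -0.0003], "delta_rot": [0, 0, 0], "fingers": 255}, {"linear": [0.0009, 0, -0.0003], "delta_rot": [0, 0, 0], "fingers": 255}, {"linear": [0.0009, 0, -0.0003], "delta_rot": [0, 0, 0], "fingers": 255}, {"linear": [0.0009, 0, -0.0003], "delta_rot": [0, 0, 0], "fingers": 255}, {"linear": [0.0009, 0, -0.0003], "delta_rot": [0, 0, 0], "fingers": 255}, {"linear": [0.0009, 0, -0.0003], "delta_rot": [0, 0, 0], "fingers": 255}]}}

```text
time: 17.65
tool_pos: [0.615, -0.0568, 0.0418]
tool_rot: [0.124, 0.038, 0.992, -0.004]
contact_force: [0.6, -0.1, 0.0]
gripper_width: 0.527
```

```bash
python3 -c "
from h import *
where()
delta(*tgt(-43.5,FZ+.3,.25,.3)); delta(*tgt(-44,FZ+.2,.22,.3))"
```

```text
t 17.65 tip [-43.1   0.4  43.3] flange [48.   0.1 66.5] th 0.249 yaw -4.38 roll 0.03 F_scale [ 0.6 -0.   0. ] w 0.527
linear [ 0.0003 -0.     -0.0002] rot [ 0.02 -0.05 -0.03]
linear [ 0.0013 -0.      0.0015] rot [ 0.02  1.67 -0.03]
```

Emit:
{"fn": "apply_moves", "kwargs": {"commands": [{"linear": [0.0004, 0, 0.0002], "delta_rot": [0, 0.4, 0], "fingers": 255}, {"linear": [0.0008, 0, 0.0005], "delta_rot": [0, 0.8, 0], "fingers": 255}, {"linear": [0.0011, 0, 0.0008], "delta_rot": [0, 1.0, 0], "fingers": 255}, {"linear": [0.0014, 0, 0.0008], "delta_rot": [0, 1.0, 0], "fingers": 255}, {"linear": [0.0014, 0, 0.0008], "delta_rot": [0, 1.0, 0], "fingers": 255}, {"linear": [0.0014, 0, 0.0008], "delta_rot": [0, 1.0, 0], "fingers": 255}, {"linear": [0.0014, 0, 0.0008], "delta_rot": [0, 1.0, 0], "fingers": 255}, {"linear": [0.0014, 0, 0.0008], "delta_rot": [0, 1.0, 0], "fingers": 255}]}}

```text
time: 18.45
tool_pos: [0.6145, -0.0568, 0.041]
tool_rot: [0.116, 0.038, 0.992, -0.004]
contact_force: [5.8, -0.8, -1.4]
gripper_width: 0.526
```

```bash
python3 -c "
from h import *
where()
delta(*tgt(-44.5,FZ+.2,.22,.3))"
```

```text
t 18.45 tip [-43.7   0.3  43.6] flange [47.8  0.1 65.3] th 0.233 yaw -4.38 roll 0.02 F_scale [ 5.8 -0.4 -1.4] w 0.526
linear [0.0011 0.     0.0009] rot [ 0.02  0.75 -0.03]
```

Lip felt: Fx +5.8 N at tip x −43.7, tilt 0.233. That puts the lip edge at −37.6, matching the camera's −37.5. I'll back off slightly and rock down in stages.

```bash
sed -i 's/^FZ=.*//' h.py; cat >> h.py <<'E'
FZ=43.1; XL=-37.6
def rock(th,gap=.5,dz=.2,ty=.3): return tgt(XL-8*np.cos(th)+8*np.sin(th)+gap,FZ+dz,th,ty)
E
python3 -c "
from h import *
for th in (.23,.21,.19,.17,.15): delta(*rock(th))"
```

```text
linear [-0.0005  0.      0.0006] rot [ 0.02  0.18 -0.03]
linear [0.     0.     0.0017] rot [ 0.02  1.33 -0.03]
linear [0.0006 0.     0.0028] rot [ 0.02  2.47 -0.03]
linear [0.0012 0.     0.004 ] rot [ 0.02  3.62 -0.03]
linear [0.0018 0.     0.0051] rot [ 0.02  4.77 -0.03]
```

Emit:
{"fn": "apply_moves", "kwargs": {"commands": [{"linear": [-0.0008, 0, 0.0006], "delta_rot": [0, 0.2, 0], "fingers": 255}, {"linear": [-0.0003, 0, 0.0017], "delta_rot": [0, 1.3, 0], "fingers": 255}, {"linear": [0.0003, 0, 0.0028], "delta_rot": [0, 2.5, 0], "fingers": 255}, {"linear": [0.0009, 0, 0.004], "delta_rot": [0, 3.6, 0], "fingers": 255}, {"linear": [0.0015, 0, 0.0051], "delta_rot": [0, 4.8, 0], "fingers": 255}, {"linear": [0.0015, 0, 0.0051], "delta_rot": [0, 4.8, 0], "fingers": 255}, {"linear": [0.0015, 0, 0.0051], "delta_rot": [0, 4.8, 0], "fingers": 255}, {"linear": [0.0015, 0, 0.0051], "delta_rot": [0, 4.8, 0], "fingers": 255}]}}

```text
time: 19.25
tool_pos: [0.6136, -0.0568, 0.0357]
tool_rot: [0.073, 0.038, 0.997, -0.003]
contact_force: [-2.6, 0.3, 5.4]
gripper_width: 0.519
```

```bash
python3 -c "
from h import *
where();print(state()['ft_torque'])
for th in (.13,.11,.09,.07): delta(*rock(th))
im=eyes.grab_frame('scene')[:,:,::-1]; cv2.imwrite('pics/s10.png',cv2.resize(im[130:260,190:340],None,fx=5,fy=4.6,interpolation=cv2.INTER_CUBIC))
"
```

```text
t 19.25 tip [-44.1   0.2  43.5] flange [48.9  0.1 57.2] th 0.146 yaw -4.36 roll 0.01 F_scale [-2.6  0.1  5.4] w 0.519
[0.07635738 0.41418684 0.07879334]
linear [0.0002 0.0001 0.0012] rot [ 0.01  0.94 -0.01]
linear [0.0007 0.0001 0.0023] rot [ 0.01  2.09 -0.01]
linear [0.0013 0.0001 0.0035] rot [ 0.01  3.24 -0.01]
linear [0.0019 0.0001 0.0046] rot [ 0.01  4.38 -0.01]
```

View pics/s10.png

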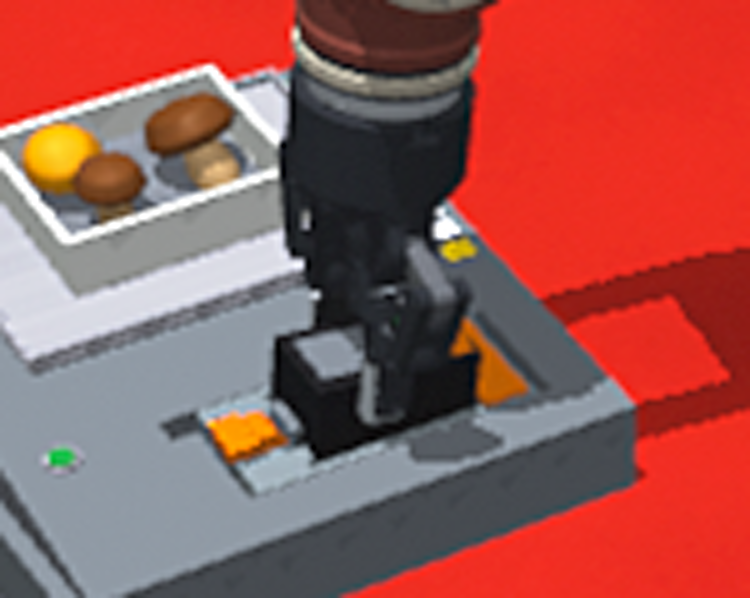

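Emit:
{"fn": "apply_moves", "kwargs": {"commands": [{"linear": [0.0001, 0, 0.0006], "delta_rot": [0, 0.5, 0], "fingers": 255}, {"linear": [0.0002, 0, 0.0012], "delta_rot": [0, 1.0, 0], "fingers": 255}, {"linear": [0.0004, 0, 0.0018], "delta_rot": [0, 1.6, 0], "fingers": 255}, {"linear": [0.0007, 0, 0.0023], "delta_rot": [0, 2.1, 0], "fingers": 255}, {"linear": [0.0007, 0, 0.0023], "delta_rot": [0, 2.1, 0], "fingers": 255}, {"linear": [0.0007, 0, 0.0023], "delta_rot": [0, 2.1, 0], "fingers": 255}, {"linear": [0.0007, 0, 0.0023], "delta_rot": [0, 2.1, 0], "fingers": 255}, {"linear": [0.0007, 0, 0.0023], "delta_rot": [0, 2.1, 0], "fingers": 255}]}}

```text
time: 20.1
tool_pos: [0.6128, -0.0567, 0.0331]
tool_rot: [0.054, 0.038, 0.998, -0.002]
contact_force: [-2.4, -0.1, 5.1]
gripper_width: 0.525
```

```bash
python3 -c "
from h import *
where();print(state()['ft_torque'])
for th in (.11,.09,.07,.05,.03): delta(*rock(th))
"
```

```text
t 20.10 tip [-44.6   0.3  43.2] flange [48.9  0.1 53.4] th 0.109 yaw -4.36 roll 0.02 F_scale [-2.4 -0.3  5.1] w 0.525
[ 0.08713992  0.80496829 -0.01879042]
linear [-0.0004  0.     -0.0001] rot [ 0.01 -0.07 -0.01]
linear [0.0001 0.     0.001 ] rot [ 0.02  1.07 -0.01]
linear [0.0006 0.     0.0022] rot [ 0.02  2.22 -0.01]
linear [0.0012 0.     0.0033] rot [ 0.02  3.36 -0.01]
linear [0.0018 0.     0.0044] rot [ 0.02  4.51 -0.01]
```

Emit:
{"fn": "apply_moves", "kwargs": {"commands": [{"linear": [-0.0002, 0, 0.0005], "delta_rot": [0, 0.5, 0], "fingers": 255}, {"linear": [-0.0001, 0, 0.001], "delta_rot": [0, 1.1, 0], "fingers": 255}, {"linear": [0.0002, 0, 0.0016], "delta_rot": [0, 1.7, 0], "fingers": 255}, {"linear": [0.0004, 0, 0.0022], "delta_rot": [0, 2.2, 0], "fingers": 255}, {"linear": [0.0004, 0, 0.0022], "delta_rot": [0, 2.2, 0], "fingers": 255}, {"linear": [0.0004, 0, 0.0022], "delta_rot": [0, 2.2, 0], "fingers": 255}, {"linear": [0.0004, 0, 0.0022], "delta_rot": [0, 2.2, 0], "fingers": 255}, {"linear": [0.0004, 0, 0.0022], "delta_rot": [0, 2.2, 0], "fingers": 255}]}}

```text
time: 20.9
tool_pos: [0.6122, -0.0567, 0.0309]
tool_rot: [0.035, 0.038, 0.999, -0.001]
contact_force: [-4.2, 0.6, 7.8]
gripper_width: 0.524
```

```bash
python3 -c "
from h import *
where();print(state()['ft_torque'])
for th in (.07,.05,.03,.01,0): delta(*rock(th))
im=eyes.grab_frame('wrist')[:,:,::-1]; cv2.imwrite('pics/w11.png',im)
"
```

```text
t 20.90 tip [-44.7   0.3  43.3] flange [49.   0.1 49.8] th 0.069 yaw -4.36 roll 0.01 F_scale [-4.3  0.3  7.8] w 0.524
[ 0.14140413  1.11294859 -0.06178921]
linear [-0.0002  0.0001  0.    ] rot [ 0.01 -0.05 -0.01]
linear [0.0003 0.0001 0.0012] rot [ 0.01  1.1  -0.01]
linear [0.0008 0.0001 0.0023] rot [ 0.01  2.24 -0.01]
linear [0.0014 0.0001 0.0035] rot [ 0.01  3.39 -0.01]
linear [0.0016 0.0001 0.004 ] rot [ 0.01  3.96 -0.01]
```

View pics/w11.png

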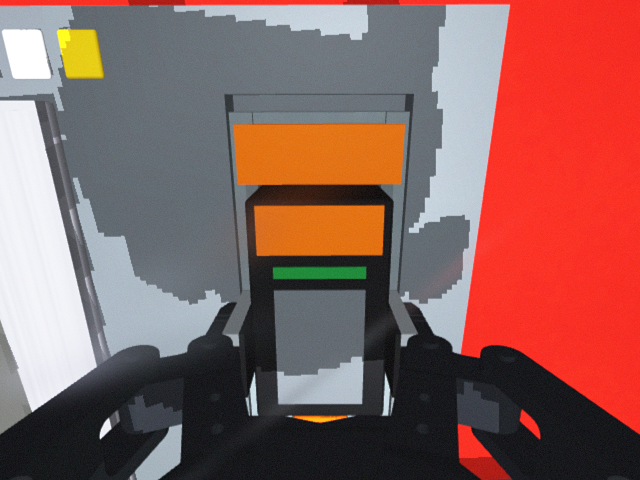

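Emit:
{"fn": "apply_moves", "kwargs": {"commands": [{"linear": [0.0, 0, 0.0006], "delta_rot": [0, 0.6, 0], "fingers": 255}, {"linear": [0.0003, 0, 0.0012], "delta_rot": [0, 1.1, 0], "fingers": 255}, {"linear": [0.0005, 0, 0.0018], "delta_rot": [0, 1.7, 0], "fingers": 255}, {"linear": [0.0008, 0, 0.0023], "delta_rot": [0, 2.2, 0], "fingers": 255}, {"linear": [0.0008, 0, 0.0023], "delta_rot": [0, 2.2, 0], "fingers": 255}, {"linear": [0.0008, 0, 0.0023], "delta_rot": [0, 2.2, 0], "fingers": 255}, {"linear": [0.0008, 0, 0.0023], "delta_rot": [0, 2.2, 0], "fingers": 255}, {"linear": [0.0008, 0, 0.0023], "delta_rot": [0, 2.2, 0], "fingers": 255}]}}

```text
time: 21.75
tool_pos: [0.6115, -0.0566, 0.0284]
tool_rot: [0.015, 0.038, 0.999, -0.0]
contact_force: [-4.1, 0.4, 6.5]
gripper_width: 0.525
```

```bash
python3 -c "
from h import *
where();print(state()['ft_torque'])
for th in (.03,.01,0): delta(*rock(th))
"
```

```text
t 21.75 tip [-44.9   0.3  43.1] flange [49.1  0.1 46. ] th 0.031 yaw -4.36 roll 0.02 F_scale [-4.1  0.1  6.5] w 0.525
[ 0.09097259  1.22389944 -0.04603081]
linear [ 0.      0.     -0.0001] rot [ 0.02  0.04 -0.01]
linear [0.0005 0.     0.001 ] rot [ 0.02  1.19 -0.01]
linear [0.0008 0.     0.0016] rot [ 0.02  1.76 -0.01]
```

Emit:
{"fn": "apply_moves", "kwargs": {"commands": [{"linear": [0.0002, 0, 0.0005], "delta_rot": [0, 0.6, 0], "fingers": 255}, {"linear": [0.0004, 0, 0.001], "delta_rot": [0, 1.1, 0], "fingers": 255}, {"linear": [0.0006, 0, 0.0013], "delta_rot": [0, 1.5, 0], "fingers": 255}, {"linear": [0.0007, 0, 0.0016], "delta_rot": [0, 1.8, 0], "fingers": 255}, {"linear": [0.0007, 0, 0.0016], "delta_rot": [0, 1.8, 0], "fingers": 255}, {"linear": [0.0007, 0, 0.0016], "delta_rot": [0, 1.8, 0], "fingers": 255}, {"linear": [0.0007, 0, 0.0016], "delta_rot": [0, 1.8, 0], "fingers": 255}, {"linear": [0.0007, 0, 0.0016], "delta_rot": [0, 1.8, 0], "fingers": 255}]}}

```text
time: 22.55
tool_pos: [0.6106, -0.0566, 0.0275]
tool_rot: [-0.001, 0.038, 0.999, 0.0]
contact_force: [-8.9, 0.9, 11.1]
gripper_width: 0.523
```

```bash
python3 -c "
from h import *
where();print(state()['ft_torque'])
for th in (.0,-.01): delta(*rock(th))
im=eyes.grab_frame('scene')[:,:,::-1]; cv2.imwrite('pics/s12.png',cv2.resize(im[130:260,190:340],None,fx=5,fy=4.6,interpolation=cv2.INTER_CUBIC))
im=eyes.grab_frame('wrist')[:,:,::-1]; cv2.imwrite('pics/w12.png',im)
"
```

```text
t 22.55 tip [-45.3   0.2  44.1] flange [48.7  0.  44. ] th -0.001 yaw -4.37 roll 0.01 F_scale [-8.9  0.2 11.1] w 0.523
[ 0.09549964  1.31636679 -0.10672217]
linear [-0.0002  0.0001  0.0007] rot [ 0.01 -0.07 -0.02]
linear [0.0001 0.0001 0.0013] rot [ 0.01  0.51 -0.02]
```

View pics/s12.png

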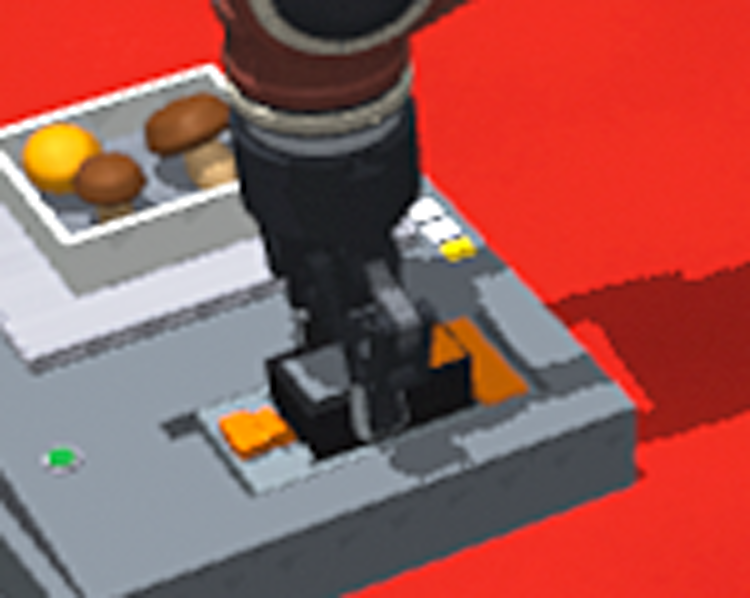

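View pics/w12.png

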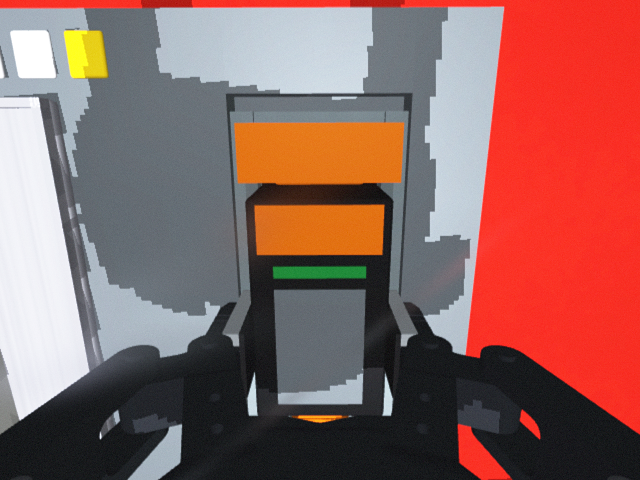

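Tool is level, but the nose reads 1 mm high with Fx −9 and net Fz +14 N. The battery has probably pitched a little in the grip, so it may not be down at the rear yet. I won't force it through the grip. I'll let go, then press the rear of its top with shut fingers.

Emit:
{"fn": "apply_moves", "kwargs": {"commands": [{"linear": [0.0002, 0, 0], "delta_rot": [0, 0, 0], "fingers": 60}, {"linear": [0.0002, 0, 0], "delta_rot": [0, 0, 0], "fingers": 40}, {"linear": [0.0002, 0, 0], "delta_rot": [0, 0, 0], "fingers": 40}, {"linear": [0.0002, 0, 0], "delta_rot": [0, 0, 0], "fingers": 40}, {"linear": [0.0002, 0, -0.01], "delta_rot": [0, 0, 0], "fingers": 40}, {"linear": [0.0002, 0, -0.03], "delta_rot": [0, 0, 0], "fingers": 40}, {"linear": [0.0002, 0, -0.06], "delta_rot": [0, 0, 0], "fingers": 40}, {"linear": [0.0002, 0, -0.06], "delta_rot": [0, 0, 0], "fingers": 40}]}}

```text
time: 23.45
tool_pos: [0.6153, -0.0573, 0.093]
tool_rot: [0.007, 0.038, 0.999, -0.001]
contact_force: [0.9, 0.3, 0.4]
gripper_width: 0.845
```

```bash
python3 -c "
from h import *
s=state();where(s);print(s['tool_pos'],s['contact_force']);np.save('s13.npy',s,allow_pickle=True)
im=eyes.grab_frame('wrist')[:,:,::-1]; cv2.imwrite('pics/w13.png',im)
im=eyes.grab_frame('scene')[:,:,::-1]; cv2.imwrite('pics/s13.png',cv2.resize(im[130:260,190:340],None,fx=5,fy=4.6,interpolation=cv2.INTER_CUBIC))
"
```

```text
t 23.45 tip [-4.070e+01 -1.000e-01  1.087e+02] flange [ 53.3  -0.3 109.9] th 0.013 yaw -4.36 roll -0.05 F_scale [0.9 0.3 0.4] w 0.845
[ 0.61534913 -0.05734176  0.0929632 ] [0.88637765 0.27593862 0.35292254]
```

View pics/w13.png

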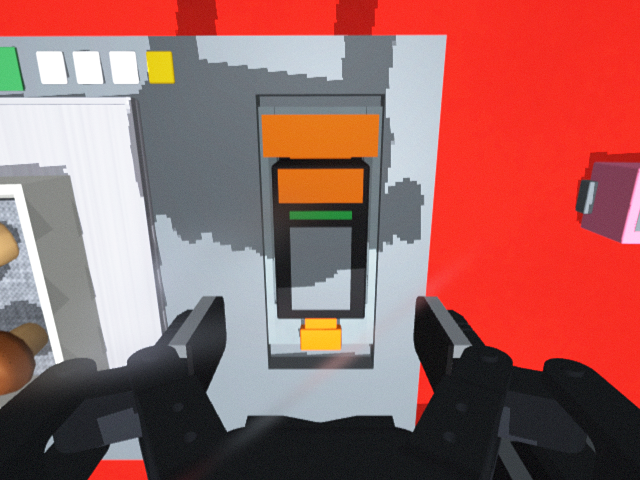

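View pics/s13.png

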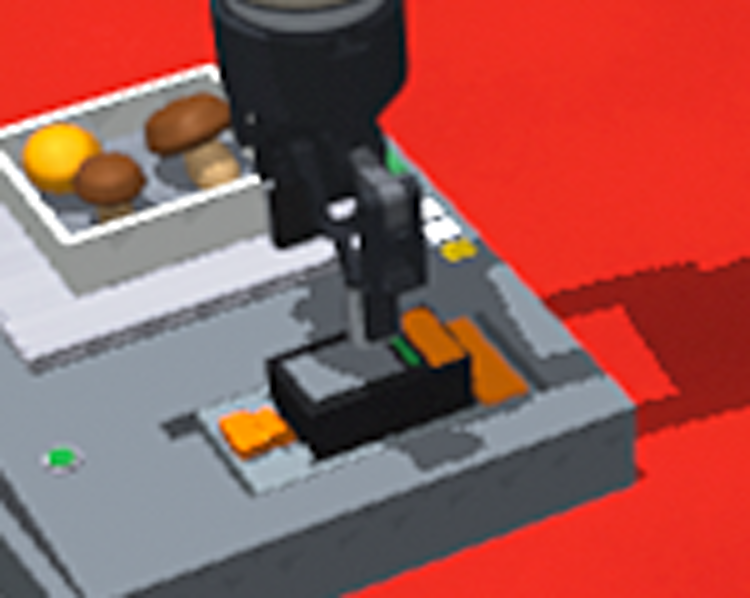

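```bash
python3 -c "
from h import *
im=cv2.imread('pics/w13.png')
cv2.imwrite('pics/w13z.png',cv2.resize(im[285:375,250:390],None,fx=5.5,fy=5.5,interpolation=cv2.INTER_CUBIC))
cv2.imwrite('pics/w13y.png',cv2.resize(im[85:215,250:390],None,fx=4.5,fy=4.5,interpolation=cv2.INTER_CUBIC))
s=np.load('s13.npy',allow_pickle=True).item(); c=cam('wrist',s)
ox=3.2
def P(L): 
    L=np.array(L,float); return fromS(np.c_[L[:,0]+ox,L[:,1]+.3,L[:,2]+44])
names=['rear top corners','front top','latch tooth front (z20,46.6)','tooth tip z12 x42','flange end top']
for n,L in zip(names,[[[40,-23,40],[40,23,40]],[[-40,-23,40],[-40,23,40]],[[46.6,0,20]],[[42,0,12]],[[46,-11,10],[46,11,10]]]):
    q=proj(c,P(L)); print(n,q.round(1).tolist(),((q-[250,285])*5.5+2).round().tolist())
"
```

```text
rear top corners [[276.3, 319.6], [364.3, 319.4]] [[147.0, 192.0], [631.0, 191.0]]
front top [[270.6, 164.3], [369.6, 164.1]] [[115.0, -662.0], [660.0, -663.0]]
latch tooth front (z20,46.6) [[320.2, 313.3]] [[388.0, 157.0]]
tooth tip z12 x42 [[320.2, 300.0]] [[388.0, 85.0]]
flange end top [[301.9, 304.7], [338.5, 304.7]] [[288.0, 110.0], [489.0, 110.0]]
```

View pics/w13z.png

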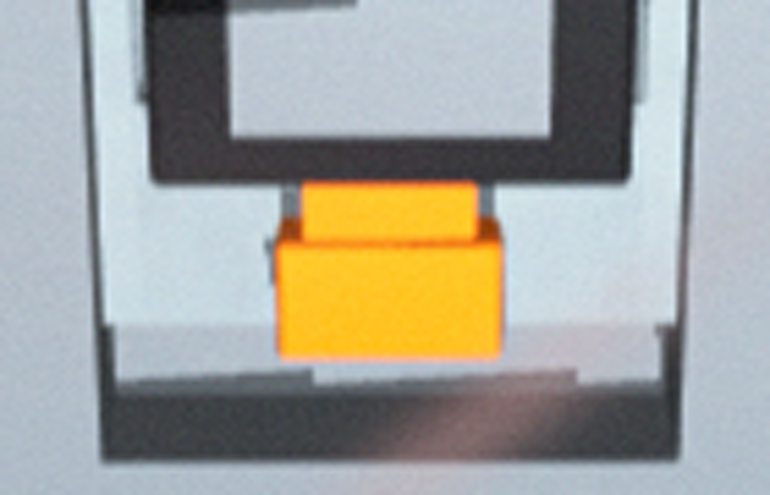

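View pics/w13y.png

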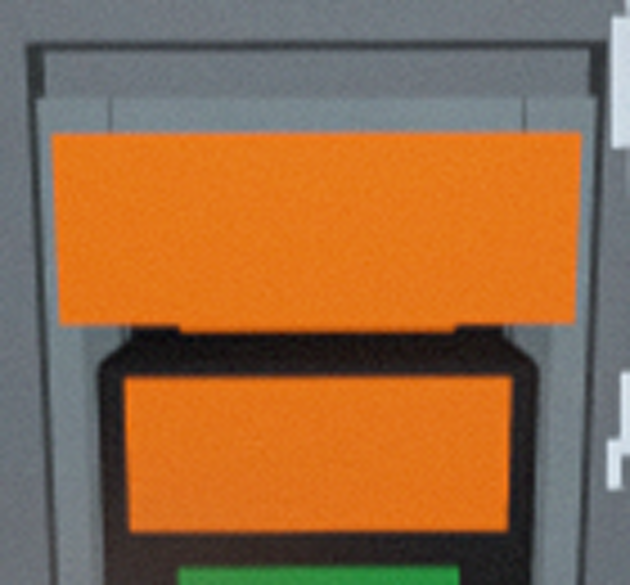

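```bash
python3 -c "
from h import *
for f in('scene7z','s10','s12','s13'):
    im=cv2.imread(f'pics/{f}.png'); h=cv2.cvtColor(im[390:480,190:320],cv2.COLOR_BGR2HSV)
    m=cv2.inRange(h,(5,150,150),(25,255,255)); m[:, 110:]=0
    ys,xs=np.nonzero(m); print(f,len(xs),xs.min()+190,xs.max()+190,ys.min()+390,ys.max()+390,xs.mean()+190,ys.mean()+390)
s=np.load('s13.npy',allow_pickle=True).item(); c=cam('wrist',s)
f=lambda u,v:[(u+.5)/5.5-.5+250,(v+.5)/5.5-.5+285]
print(toS(back(c,[f(390,240),f(390,357)],.067)), toS(back(c,[f(390,385)],.056)), toS(back(c,[f(152,182),f(631,182)],.084)))
g=lambda u,v:[(u+.5)/4.5-.5+250,(v+.5)/4.5-.5+85]
print('lip',toS(back(c,[g(60,325),g(575,325)],.059)),'front top',toS(back(c,[g(100,370),g(537,370)],.084)))
"; python3 -c "
import cv2,numpy as np
a=[cv2.imread(f'pics/{f}.png')[380:520,150:350] for f in('scene7z','s10','s12','s13')]
cv2.imwrite('pics/cmp.png',cv2.resize(np.vstack([np.hstack(a[:2]),np.hstack(a[2:])]),None,fx=1.9,fy=1.9))"
```

```text
scene7z 1987 220 291 409 458 252.0186210367388 429.70156014091594
s10 2066 208 284 413 457 243.20909970958374 432.72797676669893
s12 2038 220 291 409 458 252.40235525024534 429.63002944062805
s13 2015 220 291 409 458 252.30421836228288 429.49478908188587
[[57.76062936  0.4335534  67.        ]
 [71.65899972  0.4207534  67.        ]] [[82.13530654  0.43307982 56.        ]] [[ 42.11731771 -22.16907432  84.        ]
 [ 42.17974375  23.27837706  84.        ]]
lip [[-38.34053356 -29.69731085  59.        ]
 [-38.24225496  30.41806899  59.        ]] front top [[-35.61512586 -22.16977511  84.        ]
 [-35.54187981  23.03419984  84.        ]]
```

View pics/cmp.png

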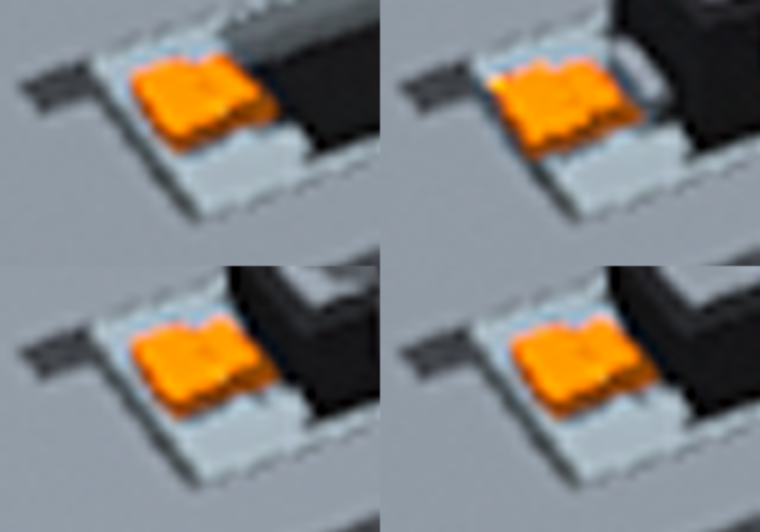

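The latch in the scene view is back exactly at its closed position: orange centroid (252.3, 429.5), against (252.0, 429.7) before insertion and 243 while pushed back. The flange is hidden under it. To make sure the battery is truly flat, I'll press its rear top gently with shut fingers.

```bash
python3 -c "
from h import *
s=state();print(s['tool_pos'],s['time'])
p=fromS([33,.4,90])[0]
delta(p,Rdown(SYB+np.pi))
delta(fromS([33,.4,58])[0],Rdown(SYB+np.pi))
"
```

```text
[ 0.61261676 -0.05680254  0.08855496] 23.55
linear [-0.0178 -0.0003 -0.0013] rot [-0.    0.37 -0.02]
linear [-0.0176 -0.0003  0.0307] rot [-0.    0.37 -0.02]
```

Emit:
{"fn": "apply_moves", "kwargs": {"commands": [{"linear": [-0.009, 0, -0.001], "delta_rot": [0, 0.4, 0], "fingers": 255}, {"linear": [-0.0178, 0, -0.001], "delta_rot": [0, 0.4, 0], "fingers": 255}, {"linear": [-0.0178, 0, -0.001], "delta_rot": [0, 0.4, 0], "fingers": 255}, {"linear": [-0.0178, 0, -0.001], "delta_rot": [0, 0.4, 0], "fingers": 255}, {"linear": [-0.0178, 0, -0.001], "delta_rot": [0, 0.4, 0], "fingers": 255}, {"linear": [-0.0178, 0, 0.01], "delta_rot": [0, 0.4, 0], "fingers": 255}, {"linear": [-0.0177, 0, 0.021], "delta_rot": [0, 0.4, 0], "fingers": 255}, {"linear": [-0.0177, 0, 0.03], "delta_rot": [0, 0.4, 0], "fingers": 255}]}}

```text
time: 24.35
tool_pos: [0.6284, -0.0577, 0.0551]
tool_rot: [-0.003, 0.038, 0.999, 0.0]
contact_force: [0.2, 0.6, -0.4]
gripper_width: -0.001
```

Emit:
{"fn": "apply_moves", "kwargs": {"commands": [{"linear": [0, 0, 0.0005], "delta_rot": [0, 0, 0], "fingers": 255}, {"linear": [0, 0, 0.001], "delta_rot": [0, 0, 0], "fingers": 255}, {"linear": [0, 0, 0.0015], "delta_rot": [0, 0, 0], "fingers": 255}, {"linear": [0, 0, 0.002], "delta_rot": [0, 0, 0], "fingers": 255}, {"linear": [0, 0, 0.0025], "delta_rot": [0, 0, 0], "fingers": 255}, {"linear": [0, 0, 0.003], "delta_rot": [0, 0, 0], "fingers": 255}, {"linear": [0, 0, 0.003], "delta_rot": [0, 0, 0], "fingers": 255}, {"linear": [0, 0, 0.003], "delta_rot": [0, 0, 0], "fingers": 255}]}}

```text
time: 25.15
tool_pos: [0.6294, -0.0579, 0.054]
tool_rot: [-0.002, 0.038, 0.999, 0.0]
contact_force: [-0.3, 0.7, 0.4]
gripper_width: -0.001
```

```bash
python3 -c "
from h import *
s=state();print(s['tool_pos'],s['contact_force'],s['gripper_width'],toS(s['tool_pos']))
delta(fromS([33,.4,52])[0],Rdown(SYB+np.pi))
"
```

```text
[ 0.62935951 -0.05793541  0.05403543] [-0.28971463  0.7118036   0.44566753] -0.0014823659503301403 [[31.9924181   0.87791735 54.03543335]]
linear [-0.001  -0.0005  0.002 ] rot [ 0.02 -0.19 -0.02]
```

Emit:
{"fn": "apply_moves", "kwargs": {"commands": [{"linear": [0, 0, 0.0004], "delta_rot": [0, 0, 0], "fingers": 255}, {"linear": [0, 0, 0.0008], "delta_rot": [0, 0, 0], "fingers": 255}, {"linear": [0, 0, 0.0012], "delta_rot": [0, 0, 0], "fingers": 255}, {"linear": [0, 0, 0.0015], "delta_rot": [0, 0, 0], "fingers": 255}, {"linear": [0, 0, 0.0015], "delta_rot": [0, 0, 0], "fingers": 255}, {"linear": [0, 0, 0.0015], "delta_rot": [0, 0, 0], "fingers": 255}, {"linear": [0, 0, 0.0015], "delta_rot": [0, 0, 0], "fingers": 255}, {"linear": [0, 0, 0.0015], "delta_rot": [0, 0, 0], "fingers": 255}]}}

```text
time: 25.95
tool_pos: [0.6293, -0.0579, 0.0525]
tool_rot: [-0.002, 0.038, 0.999, 0.0]
contact_force: [0.6, -0.1, -0.1]
gripper_width: -0.001
```

Emit:
{"fn": "apply_moves", "kwargs": {"commands": [{"linear": [0, 0, 0.0003], "delta_rot": [0, 0, 0], "fingers": 255}, {"linear": [0, 0, 0.0006], "delta_rot": [0, 0, 0], "fingers": 255}, {"linear": [0, 0, 0.001], "delta_rot": [0, 0, 0], "fingers": 255}, {"linear": [0, 0, 0.001], "delta_rot": [0, 0, 0], "fingers": 255}, {"linear": [0, 0, 0.001], "delta_rot": [0, 0, 0], "fingers": 255}, {"linear": [0, 0, 0.001], "delta_rot": [0, 0, 0], "fingers": 255}, {"linear": [0, 0, 0.001], "delta_rot": [0, 0, 0], "fingers": 255}, {"linear": [0, 0, 0.001], "delta_rot": [0, 0, 0], "fingers": 255}]}}

```text
time: 26.75
tool_pos: [0.6294, -0.0579, 0.052]
tool_rot: [-0.002, 0.038, 0.999, 0.0]
contact_force: [-2.4, 0.7, 5.1]
gripper_width: 0.005
```

Contact at 5 N with TCP z 0.052, giving a rear top height of about 83.8 mm (seated value 84.0). The battery lies flat. Retreating for a last look.

Emit:
{"fn": "apply_moves", "kwargs": {"commands": [{"linear": [0, 0, -0.005], "delta_rot": [0, 0, 0], "fingers": 255}, {"linear": [0, 0, -0.02], "delta_rot": [0, 0, 0], "fingers": 255}, {"linear": [0, 0, -0.05], "delta_rot": [0, 0, 0], "fingers": 255}, {"linear": [0, 0, -0.09], "delta_rot": [0, 0, 0], "fingers": 255}, {"linear": [0, 0, -0.13], "delta_rot": [0, 0, 0], "fingers": 255}, {"linear": [0, 0, -0.15], "delta_rot": [0, 0, 0], "fingers": 255}, {"linear": [0, 0, -0.15], "delta_rot": [0, 0, 0], "fingers": 255}, {"linear": [0, 0, -0.15], "delta_rot": [0, 0, 0], "fingers": 255}]}}

```text
time: 27.55
tool_pos: [0.63, -0.0581, 0.2019]
tool_rot: [-0.001, 0.038, 0.999, 0.0]
contact_force: [-0.6, -0.6, -0.4]
gripper_width: 0.003
```

```bash
python3 -c "
from h import *
s=state();print(s['tool_pos'],s['contact_force'],s['time'])
im=eyes.grab_frame('wrist')[:,:,::-1]; cv2.imwrite('pics/w14.png',im)
im=eyes.grab_frame('scene')[:,:,::-1]; cv2.imwrite('pics/s14.png',im)
h=cv2.cvtColor(cv2.resize(im[130:260,190:340],None,fx=5,fy=4.6,interpolation=cv2.INTER_CUBIC)[390:480,190:320],cv2.COLOR_BGR2HSV)
m=cv2.inRange(h,(5,150,150),(25,255,255)); m[:,110:]=0
ys,xs=np.nonzero(m);print(xs.mean()+190,ys.mean()+390)
"
```

```text
[ 0.62998436 -0.05805262  0.20194146] [-0.64386734 -0.590045   -0.38156512] 27.55
252.1630598892803 429.2581781580272
```

View pics/w14.png

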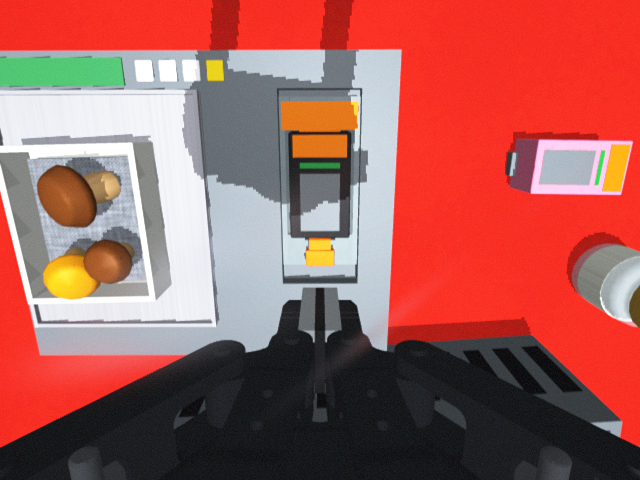

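View pics/s14.png

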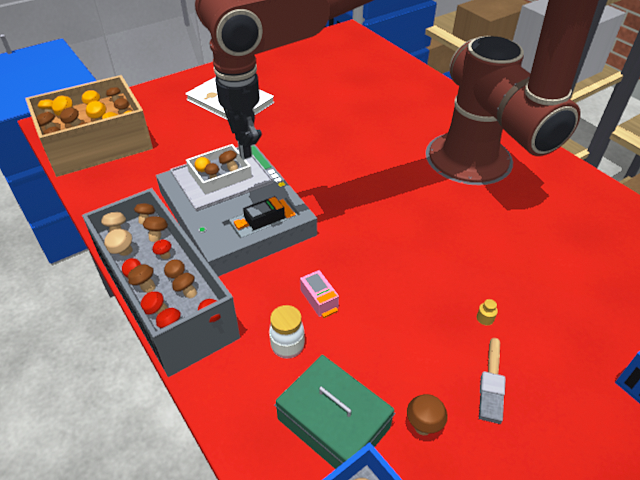

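The battery lies in the bay: in the wrist view it spans rows 132–237, with the nose at the lip and the latch closed over the flange at (320,250). The punnet, pink decoy, jar, brush, bolete and weight are where they were, and the arm touches nothing. Handing in.

```bash
python3 -c "
from plant import job_done
print(job_done())"
```

```text
the job is handed in; nothing more can be done
None
```

The battery is seated in the bay with the latch closed over it, and I handed the job in at about 28 s of the 72 s allowed. I hooked its tongue under the lip, rocked the rear down and let go. Then I pressed the rear of its top with about 5 N, with the fingers shut, to confirm it was flat.

**Last checks**
- **Latch:** it is back at its pre-insertion position in the scene picture (252.2, 429.3 against 252.0, 429.7), and the flange is hidden under it.
- **Flatness:** the rear top felt to be at about 83.8 mm, against the expected 84.0 mm.
- **Surroundings:** the tray did not visibly move. The punnet and the other items look unmoved, and the arm touches nothing.

**What disagreed**
- **Fingertip offset:** the real fingertips lie about 32 mm behind the reported TCP. My first grasp therefore closed in the air above the battery, without moving it. I found the offset with a light touch of about 4.5 N on the battery's top and corrected for it.
- **Bay floor height:** it read about 1 mm lower than stated (43.1 mm against 44 mm).
- **Peak push:** just before I let go, the net upward force reached about 14 N with about 9 N sideways. Together that is about 17 N, slightly over the 15 N guide. I could not tell from the readings alone that the latch had clicked, so I let go and checked it in the pictures.

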